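# Put together a porcelain drip coffee maker on its saucer

### The job

Put the four-part white porcelain drip coffee maker together on the low round saucer, from the bottom up: first stand the pot upright in the middle of the saucer, then set the strainer in the pot's neck, then the water spreader (the disc with holes and a thin knob) in the top of the strainer, and last the tall domed lid over the spreader. Set every part down gently and fully seated rather than dropping it, let go of it, and leave the rest of the ware (cup, jug, sugar bowl, egg cup and the small flat lid) standing where it is.

Things in the scene. Friction and masses are not known exactly. Their poses are not given: they have to be found in the camera images.
- pot: Loose white porcelain pot, 0.3 kg, 88 mm high: belly 84 mm wide (30 mm up); from 62 mm up a plain upright neck, 59 mm outer, 49 mm inner diameter, open flat rim at 88 mm. Grip across the neck from its free +y and -y sides: the spout points along +x (ends 67 mm from the axis, 76 mm up), the loop handle along -x (out to 67 mm, 20 to 80 mm up). Origin: centre of underside, z up.
- strainer: Loose porcelain strainer, 0.17 kg, 66 mm high: open beaker, 62 mm outer, 53 mm inner diameter, plain upright outside, standing on a spigot 14 mm high, 42 mm wide (36 at the foot). The spigot drops into the pot's neck until the flat shoulder rests on the pot's rim: its origin is then 74 mm above the pot's. Small holes in its floor. Origin: centre of underside, z up.
- spreader: Loose porcelain water spreader, 0.075 kg: disc 62 mm wide, from 10 to 16 mm up, with rings of dark holes; below it a plug 47 mm wide (42 at the foot); on top a plain upright knob 14 mm wide, from 16 to 34 mm up. The plug drops into the strainer's mouth until the disc rests on its rim: its origin is then 56 mm above the strainer's. Origin: centre of underside, z up.
- lid: Loose porcelain domed lid, the larger of the two loose lids: 0.11 kg, 76 mm wide, 48 mm high, hollow, plain upright knob 16 mm wide from 31.5 to 48 mm up. Its skirt (69 mm inside, 5 mm deep) goes over the spreader's disc and an inner ledge 5 mm up rests on the disc: its origin is then 11 mm above the spreader's. Origin: centre of lower edge, z up.
- saucer: White porcelain saucer, fixed, 132 mm diameter, flat inner floor of about 90 mm diameter and 5 mm above the table, rim 11 mm high. The pot's origin comes 5 mm above the saucer's. Origin: centre of its underside on the table, z up.
- flat_lid: Leave alone: small flat loose lid of another pot, 56 mm diameter, 29 mm high, with a mushroom knob of 20 mm diameter. Origin: centre of its underside.
- cup: Leave alone: loose coffee cup, 74 mm diameter, 58 mm high, handle on the body's -x side out to 62 mm from the axis. Origin: centre of its underside.
- jug: Leave alone: loose slim milk jug, 58 mm diameter, 74 mm high, handle on the body's -x side out to 53 mm from the axis, lip on +x out to 40 mm. Origin: centre of its underside.
- sugar_bowl: Leave alone: loose sugar bowl with its lid on, one piece, 72 mm diameter, 71 mm high, a small ear on the body's +x and -x sides out to 51 mm from the axis. Origin: centre of its underside.
- egg_cup: Leave alone: loose footed egg cup, 48 mm diameter, 58 mm high. Origin: centre of its underside.
Mind the look-alikes: they are no part of the job. Leave any green look-alike of the strainer alone. What is shaped like the spreader but pink is not meant.

How it is judged (in metres and radians):
On the way, in this order (a step that is already met when the one before it is completed fails the run):
1. The pot stands upright in the middle of the saucer and is let go (horizontal distance between pot and saucer below 0.015 m and z of pot in the frame of saucer between 0.002 and 0.008 m and angle between pot's own z axis and vertical below 0.07 rad and contact force between the fingers and pot below 0.1 N and linear speed of pot below 0.02 m/s), for 0.2 s.
2. The strainer sits in the neck of the pot, let go (horizontal distance between strainer and pot below 0.006 m and z of strainer in the frame of pot between 0.071 and 0.077 m and angle between strainer's own z axis and vertical below 0.07 rad and contact force between the fingers and strainer below 0.1 N and linear speed of strainer below 0.02 m/s), for 0.2 s.
3. The water spreader sits in the top of the strainer, let go (horizontal distance between spreader and strainer below 0.006 m and z of spreader in the frame of strainer between 0.053 and 0.059 m and angle between spreader's own z axis and vertical below 0.07 rad and contact force between the fingers and spreader below 0.1 N and linear speed of spreader below 0.02 m/s), for 0.2 s.
4. The domed lid covers the spreader, let go (horizontal distance between lid and spreader below 0.006 m and z of lid in the frame of spreader between 0.008 and 0.014 m and angle between lid's own z axis and vertical below 0.07 rad and contact force between the fingers and lid below 0.1 N and linear speed of lid below 0.02 m/s), for 0.2 s.
At the end, for the whole second after the job is handed in: Pot upright on the saucer's floor within 15 mm of its centre; strainer in the pot's neck, spreader in the strainer, domed lid over the spreader, each within 6 mm of the axis of the part below, within 3 mm of its seated height, tilted under 4 degrees; all let go and at rest (all of step 1 and all of step 2 and all of step 3 and all of step 4); the robot touches nothing.
It fails at once if A piece of the other ware is shifted by more than 25 mm or tipped over (distance of any of flat_lid, cup, jug, sugar_bowl, egg_cup from where it was at the start of the episode above 0.025 m or angle between any of flat_lid, cup, jug, sugar_bowl, egg_cup's own z axis and vertical above 0.5 rad).
It fails at once if A part of the coffee maker is dropped (it falls free of the gripper faster than 0.55 m/s, some 15 mm) or knocked over ((contact force between the fingers and pot below 0.02 N and linear speed of pot above 0.55 m/s) or angle between any of pot, strainer, spreader, lid's own z axis and vertical above 0.8 rad or (contact force between the fingers and strainer below 0.02 N and linear speed of strainer above 0.55 m/s) or (contact force between the fingers and spreader below 0.02 N and linear speed of spreader above 0.55 m/s) or (contact force between the fingers and lid below 0.02 N and linear speed of lid above 0.55 m/s)).
It also fails if it takes over 136 s, if anything falls off the work surface, if the arm or the gripper's body presses on something with over 40 N, if the wrist force passes 120 N, or if a joint passes its speed limit or range.

### The arm

A 7-joint arm with a two-finger parallel gripper is mounted at the origin on the work surface. World frame = base frame: x ahead of the robot, y to its left, z up, the work surface at z = 0. Lengths are in m, angles in degrees, forces in N, time in s.
With the tool pointing down it reaches from about 0.4 to 0.85 m from the base axis. Payload 4.5 kg.
Tool frame: the origin (TCP) lies midway between the tips of the shut fingers; the grasp point (between the pads) lies 19 mm behind it; x points along the fingers, y is the direction in which the jaws open and shut, and the axes are right-handed (so a half turn about x gives the same grasp; the last joint's range is limited). The gripper opens to 88 mm and grips with 3 to 60 N. Pads are 18 mm wide; open, the fingers measure 123 mm over their backs; the gripper's body (75 mm by 187 mm) begins 45 mm behind the grasp point.
Start: joints at [-66.704, 39.483, -11.15, 89.685, 9.013, 51.709, -12.324], TCP at [0.228, 0.582, 0.239] pointing down, gripper open.
Joint ranges: [-172.22, 172.22], [-26.19, 119.32], [-84.43, 86.54], [7.71, 146.69], [-57.33, 237.33], [2.42, 119.75], [-152.13, 152.13]. Speed limits (degrees/s): [147.25, 147.25, 180, 180, 180, 180, 180].

### API

Orientations are given as [roll, pitch, yaw] about the fixed x, y, z axes, in that order (R = Rz(yaw) Ry(pitch) Rx(roll)).
In Python, from cell import arm, get_image, order gives the robot as it stands. The module is installed in compiled form; this text tells all that it offers.
- The arm moves only by the tool servo_tool, never from a script. Its argument "plan" is a list of rows, each a list of 4 numbers: the shift along the tool's x, y, z in m, then the turn about the tool's x in degrees. A call has 1 to 8 rows; each row shifts and turns the pose as measured when the row begins, along the tool's axes as they then stand; what a row does not reach is not made up. A row lasts 1/12 s, in which the tool goes at most 41.7 mm and 7.16 degrees, less where a joint would pass 70% of its speed; a pose out of reach is approached as far as the arm can. A call with a gripper value outside its range is refused whole. "hand" is the closure in counts, from 0 (fully open) to 255 (shut), set as the call begins (left out, the last holds). The fingers move at their own pace and stop on an object; "squeeze" is the grip in N (left out, the last holds). Time passes only in rows, so rows that do not move let the fingers close. It gives the time, the measured TCP pose, the force and the opening at its end, in the units of the state.
- arm.get_obs(): the state, without advancing time (a new reading comes with each control period).
- get_image(name): name is "scene" or "top" or "wrist"; returns a dict with "pixels" (384x512x3 uint8, red, green, blue), "intrinsics" (3x3 intrinsics, pixels), "R" (3x3) and "t" (3): a world point X has camera coordinates R X + t; the wrist camera has in their place "tool_from_camera" (4x4, takes a point from camera to tool coordinates, whose origin is the TCP and whose axes are the tool frame's). Camera axes: x right, y down, z forward; pixel columns grow to the right and rows downward; lengths in m; the calibration is good to about 2 mm. The wrist camera is an equidistant fisheye: a pixel r from the principal point sees the ray r / f radians off the axis. A picture is of the moment at which its call begins: read the wrist's pose just before it. There is no depth.
- order.close_job(): hands the job in, once; it reports no verdict.
The state is a dict: "t": time; "joints": joint angles; "qd": joint speeds; "effort": joint torques, N m; "ee_pos": TCP position; "tool_rot": TCP orientation; "ft_force": force on the tool from outside, world axes, zero at the start; "wrist_torque": the same for the moment, N m; "opening": finger opening in m.
Only numpy, scipy, OpenCV 4.12 (cv2) and the standard library are available. Lean on these libraries where they do the work, as an engineer would, in place of code of your own. Each camera call takes 0.05 s, during which the arm holds its last target. There are 200 camera calls.

## Working session

There is one attempt and no reset: what is moved stays moved. The work goes in short steps, Python scripts to look and compute and a tool call to move; the robot and the scene stay as the last step left them, time stands still between calls to the robot, and variables do not carry over. Pictures are saved under pics/ and viewed, about 12 in all and at most 16, crops included, and the job is handed in when it is done.

Besides the shell and the picture viewer there is one more tool, called after ">>>" as name(argument=value, ...), one argument or row to a line, values as JSON. servo_tool: Moves the arm, as the interface text tells. Its arguments: {"type":"object","properties":{"plan":{"type":"array","items":{"type":"array","items":{"type":"number"}}},"hand":{"type":"number"},"squeeze":{"type":"number"}},"required":["plan"]}

```bash
mkdir -p pics
cat > h.py <<'E'
import numpy as np, cv2
from cell import arm, get_image, order
def snap(name, fn):
    o=arm.get_obs(); g=get_image(name); cv2.imwrite('pics/'+fn+'.png', g['pixels'][:,:,::-1]); 
    np.savez('pics/'+fn+'.npz', **{k:np.array(v) for k,v in g.items()}, pos=o['ee_pos'], rot=o['tool_rot'])
    return g
E
python3 - <<'E'
from h import *
a=snap('top','top0');b=snap('scene','sc0')
for g in(a,b): print(g['intrinsics'],g['R'],g['t'])
print(arm.get_obs())
E
```

```text
[[412.20762126   0.         254.10190597]
 [  0.         412.20762126 191.38146477]
 [  0.           0.           1.        ]] [[ 2.53919980e-02 -9.99677440e-01  5.12965334e-04]
 [-9.93044226e-01 -2.52825209e-02 -1.14995478e-01]
 [ 1.14971354e-01  2.41056769e-03 -9.93365883e-01]] [-2.69616108e-04  5.44889653e-01  1.11755810e+00]
[[444.16606132   0.         259.938156  ]
 [  0.         444.16606132 195.57160632]
 [  0.           0.           1.        ]] [[-0.78675195  0.61716317  0.01144506]
 [ 0.38069093  0.49972853 -0.77803973]
 [-0.48589689 -0.60776724 -0.62811081]] [ 0.40737389 -0.18045749  1.4494055 ]
{'t': 0.1, 'joints': array([-66.70308018,  39.53038514, -11.14728222,  89.7381772 ,
         9.01192465,  51.70887454, -12.3230008 ]), 'qd': array([-0.03491901, -0.16624189, -0.03197315, -0.10000718, -0.03142188,
       -0.04977178,  0.01422548]), 'effort': array([-2.80259323e-03, -5.28503358e+01, -1.27126448e+00, -1.53837544e+01,
       -5.25017479e-02,  2.05721459e-03,  4.53700795e-05]), 'ee_pos': array([0.22745742, 0.58153488, 0.23797271]), 'tool_rot': array([ -87.13195669,   89.90443088, -108.48549188]), 'ft_force': array([-0.82748105, -0.93341754, -0.03020572]), 'wrist_torque': array([-0.01737426, -0.0001871 ,  0.01711395]), 'opening': 0.08841447723334353}
```

Run:
```python
import cv2
for n in('top0','sc0'):
    cv2.imwrite(f'pics/{n}b.png',cv2.resize(cv2.imread(f'pics/{n}.png'),(800,600),interpolation=cv2.INTER_CUBIC))
```

```text
(no output)
```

View pics/top0b.png

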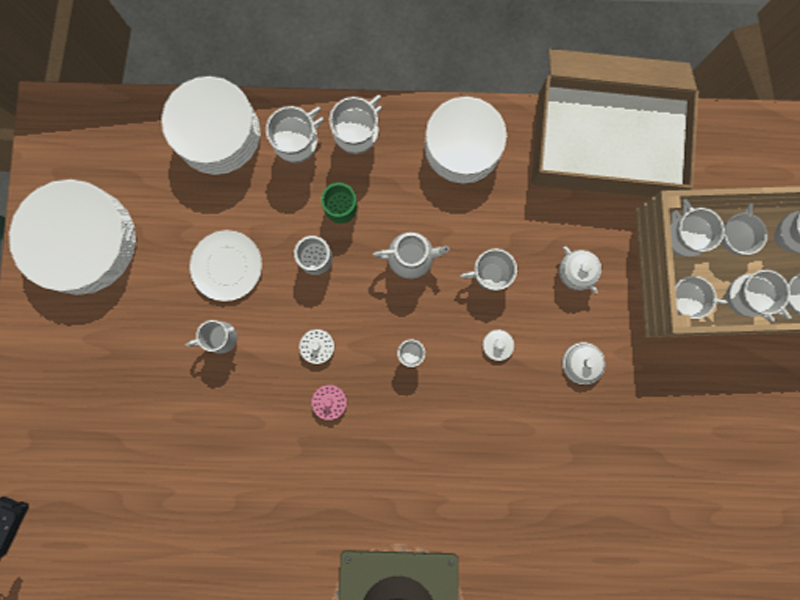

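View pics/sc0b.png

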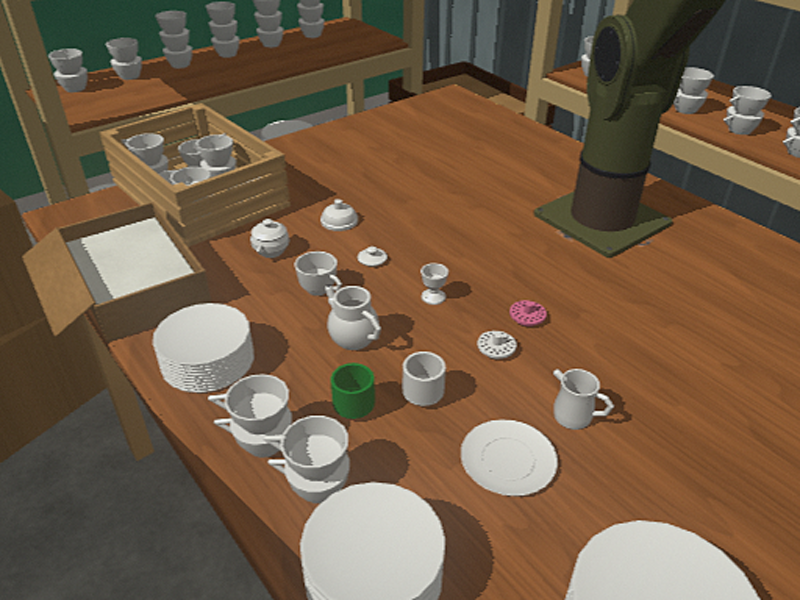

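Run:
```python
import cv2,numpy as np
a=cv2.imread('pics/top0.png')
def c(x0,y0,w,h,s): return cv2.resize(a[y0:y0+h,x0:x0+w],None,fx=s,fy=s,interpolation=cv2.INTER_CUBIC)
# top row: saucer..pot; bottom: spreader+pink, lids
A=c(180,115,115,55,6.95);B=c(180,205,115,0 or 65,3.47);C=c(295,145,115,105,3.47)
A=cv2.resize(A,(798,380)); B=cv2.resize(c(185,205,60,65,3.3),(200,215)); C=cv2.resize(c(295,200,115,55,3.9),(450,215))
o=np.zeros((600,800,3),np.uint8);o[:380,:798]=A;o[384:599,:200]=B;o[384:599,210:660]=C
cv2.imwrite('pics/crop1.png',o)
```

```text
(no output)
```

View pics/crop1.png

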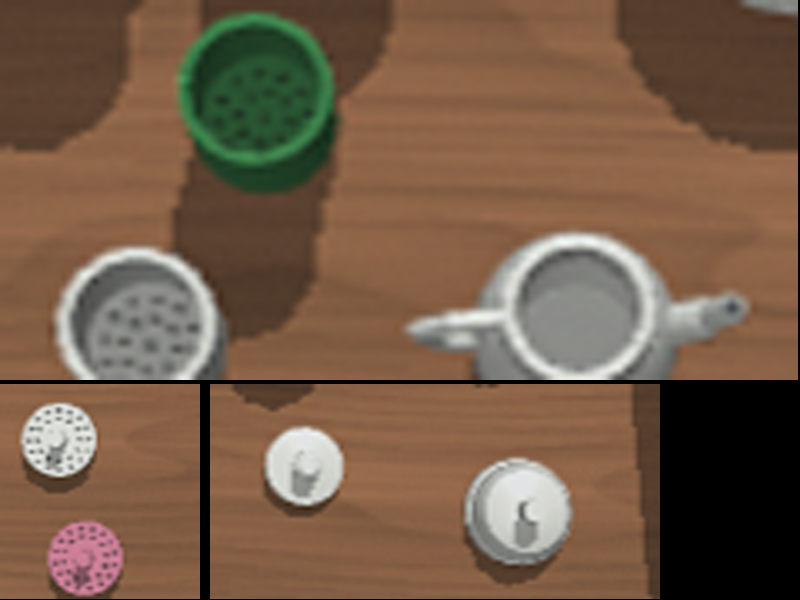

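```bash
cat >> h.py <<'E'
def ray_top(fn,u,v,z):
    d=np.load('pics/'+fn+'.npz'); R,t,K=d['R'],d['t'],d['intrinsics']
    c=-R.T@t; w=R.T@np.linalg.inv(K)@np.array([u,v,1.]); s=(z-c[2])/w[2]; return (c+s*w).round(4)
E
python3 - <<'E'
from h import *
a=cv2.imread('pics/top0.png'); h=cv2.cvtColor(a,cv2.COLOR_BGR2HSV)
m=((h[...,1]<60)&(h[...,2]>90)).astype(np.uint8)*255
cs,_=cv2.findContours(m,cv2.RETR_EXTERNAL,cv2.CHAIN_APPROX_NONE)
for n,p,z in(('saucer',(145,170),.011),('spreader',(203,222),.014),('lid',(374,232),.004),('flat',(319,221),.0),('egg',(263,226),.058),('cup',(317,173),.058),('jug',(138,215),.074),('sugar',(372,172),.04)):
    for c in cs:
        if cv2.contourArea(c)>60 and cv2.pointPolygonTest(c,p,False)>=0:
            e=cv2.fitEllipse(c); print(n,np.round(e[0],1),np.round(e[1],1),ray_top('top0',*e[0],z))
print('strainer',ray_top('top0',199.7,162.2,.066)); print('pot',ray_top('top0',263.5,159.7,.088))
s=ray_top('top0',285.9,159.2,.076);q=ray_top('top0',239.8,162.3,.072);print('spout',s,q,np.degrees(np.arctan2(*(s-q)[[1,0]])))
E
```

```text
saucer [144.  169.7] [44.4 45.9] [0.6014 0.3294 0.011 ]
spreader [202.3 221.5] [21.6 21.8] [0.458  0.1569 0.014 ]
lid [373.1 232.2] [25.9 27. ] [ 0.4406 -0.3251  0.004 ]
flat [318.5 220.5] [19.1 19.7] [ 0.4697 -0.1715  0.    ]
egg [262.7 225.6] [17.1 17.2] [ 0.4494 -0.012   0.058 ]
cup [315.3 172.4] [25.  32.3] [ 0.5982 -0.1526  0.058 ]
jug [136.  215.3] [20.2 28.6] [0.4676 0.3266 0.074 ]
sugar [370.9 172.4] [25. 30.] [ 0.6051 -0.31    0.04  ]
strainer [0.617  0.1637 0.066 ]
pot [ 0.624  -0.0095  0.088 ]
spout [ 0.6293 -0.0702  0.076 ] [0.6184 0.0543 0.072 ] -84.99650097503974
```

```bash
cat >> h.py <<'E'
from scipy.spatial.transform import Rotation as Ro
def rot(o): return Ro.from_euler('xyz',o,degrees=True).as_matrix()
def to(x,y,z,a=None):
    o=arm.get_obs(); R=rot(o['tool_rot']); p=np.array(o['ee_pos'])
    cur=np.degrees(np.arctan2(R[1,1],R[0,1])); turn=0 if a is None else -((a-cur+90)%180-90)
    R2=R@Ro.from_rotvec([np.radians(turn),0,0]).as_matrix(); d=np.array([x,y,z])-p
    print('t',round(o['t'],1),'pos',p.round(4),'jaw',round(cur,1),'tilt',R[:,0].round(3),'turn',round(turn,1),'open',round(o['opening'],4),'j7',o['joints'][6].round(0),'F',np.round(o['ft_force'],1))
    print('shift now-axes',(R.T@d).round(4),'after turn',(R2.T@d).round(4))
E
python3 - <<'E'
from h import *
to(.624,-.0095,.24,5)
E
```

```text
t 0.1 pos [0.2275 0.5815 0.238 ] jaw 68.6 tilt [-0.001 -0.002 -1.   ] turn 63.6 open 0.0884 j7 -12.0 F [-0.8 -0.9 -0. ]
shift now-axes [-0.0013 -0.4061  0.5845] after turn [-0.0013  0.3435  0.6233]
```

>>> servo_tool(
  plan=[
    [0,0,0,7],
    [0,0,0,7],
    [0,0,0,7],
    [0,0,0,7],
    [0,0,0,7],
    [0,0,0,7],
    [0,0,0,7],
    [0,0,0,7],
  ],
  hand=0,
  squeeze=15,
)

```text
t: 0.77
ee_pos: [0.2265, 0.5784, 0.2339]
tool_rot: [-37.7, 89.4, -116.4]
ft_force: [-0.0, -0.8, 0.5]
opening: 0.0883
```

>>> servo_tool(
  plan=[
    [0,0,0,7],
    [0,0.02,0.035,0],
    [0,0.02,0.036,0],
    [0,0.02,0.036,0],
    [0,0.02,0.036,0],
    [0,0.02,0.036,0],
    [0,0.02,0.036,0],
    [0,0.02,0.036,0],
  ],
)

```text
t: 1.43
ee_pos: [0.3769, 0.3422, 0.2299]
tool_rot: [-65.4, 89.2, -150.1]
ft_force: [1.3, 0.3, -0.6]
opening: 0.0878
```

>>> servo_tool(
  plan=[
    [0,0.02,0.036,0],
    [0,0.02,0.036,0],
    [0,0.02,0.036,0],
    [0,0.02,0.036,0],
    [0,0.02,0.036,0],
    [0,0.02,0.036,0],
    [0,0.02,0.036,0],
    [0,0.02,0.036,0],
  ],
)

```text
t: 2.1
ee_pos: [0.561, 0.0642, 0.2278]
tool_rot: [-69.8, 88.9, -154.5]
ft_force: [0.8, 0.4, 0.2]
opening: 0.0881
```

Run:
```python
from h import *
to(.624,-.0095,.24,5)
```

```text
t 2.1 pos [0.561  0.0642 0.2278] jaw 5.3 tilt [-0.017 -0.008 -1.   ] turn 0.3 open 0.0881 j7 -5.0 F [0.8 0.4 0.2]
shift now-axes [-0.0126  0.0556  0.0793] after turn [-0.0126  0.0561  0.079 ]
```

>>> servo_tool(
  plan=[
    [-0.003,0.014,0.02,0],
    [-0.003,0.014,0.02,0],
    [-0.003,0.014,0.02,0],
    [-0.003,0.014,0.02,0],
    [0,0,0,0],
    [0,0,0,0],
  ],
)

```text
t: 2.6
ee_pos: [0.6288, -0.0293, 0.2372]
tool_rot: [-55.7, 88.6, -141.4]
ft_force: [-0.4, 1.2, -0.6]
opening: 0.088
```

Run:
```python
from h import *
to(.624,-.0095,.24,5); g=snap('wrist','w1'); print(g['intrinsics'],g['tool_from_camera'])
a=cv2.imread('pics/w1.png');cv2.imwrite('pics/w1b.png',cv2.resize(a,(768,576)))
```

```text
t 2.6 pos [ 0.6288 -0.0293  0.2372] jaw 4.3 tilt [-0.019 -0.016 -1.   ] turn -0.7 open 0.088 j7 3.0 F [-0.4  1.2 -0.6]
shift now-axes [-0.0031 -0.0033 -0.02  ] after turn [-0.0031 -0.0031 -0.0201]
[[297.31863964   0.         260.9355057 ]
 [  0.         297.31863964 187.18703141]
 [  0.           0.           1.        ]] [[-4.34586888e-04 -2.54978958e-01  9.66946504e-01 -1.46608556e-01]
 [ 9.99999811e-01 -5.30975095e-04  3.09426972e-04 -7.98748938e-04]
 [ 4.34527145e-04  9.66946456e-01  2.54979141e-01 -6.54693828e-02]
 [ 0.00000000e+00  0.00000000e+00  0.00000000e+00  1.00000000e+00]]
```

View pics/w1b.png

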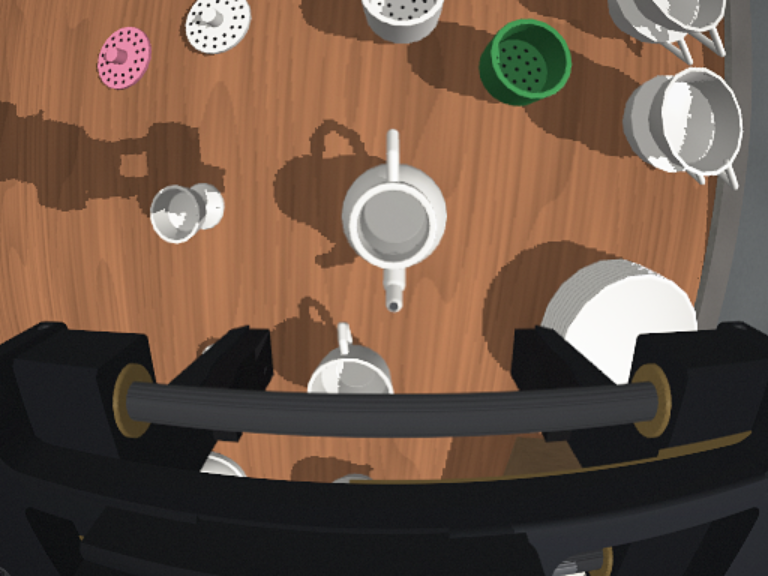

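```bash
cat >> h.py <<'E'
def ray_w(fn,u,v,z):
    d=np.load('pics/'+fn+'.npz'); K=d['intrinsics'];T=d['tool_from_camera'];R=rot(d['rot'])
    x,y=(u-K[0,2])/K[0,0],(v-K[1,2])/K[1,1]; th=np.hypot(x,y); k=np.sin(th)/th
    w=R@T[:3,:3]@np.array([x*k,y*k,np.cos(th)]); c=R@T[:3,3]+d['pos']; return (c+(z-c[2])/w[2]*w).round(4)
E
python3 - <<'E'
from h import *
f=1.5
print('pot',ray_w('w1',394.5/f,225/f,.088))
s=ray_w('w1',394/f,303/f,.076);q=ray_w('w1',393/f,133/f,.072);print(s,q,np.degrees(np.arctan2(*(s-q)[[1,0]])))
print('spreader',ray_w('w1',218/f,24/f,.014))
E
```

```text
pot [ 0.6253 -0.0055  0.088 ]
[ 0.6292 -0.0641  0.076 ] [0.6194 0.0563 0.072 ] -85.3466484127316
spreader [0.4583 0.1545 0.014 ]
```

Run:
```python
from h import *
to(.6245,-.007,.064,5)
```

```text
t 2.6 pos [ 0.6287 -0.0299  0.2372] jaw 4.3 tilt [-0.019 -0.017 -1.   ] turn -0.7 open 0.088 j7 3.0 F [-0.3 -1.1  0.1]
shift now-axes [ 0.1729  0.001  -0.0258] after turn [ 0.1729  0.0014 -0.0258]
```

>>> servo_tool(
  plan=[
    [0.005,0,-0.009,0],
    [0.01,0,-0.009,0],
    [0.02,0.001,-0.008,0],
    [0.025,0,0,0],
    [0.025,0,0,0],
    [0.02,0,0,0],
    [0,0,0,0],
  ],
)

```text
t: 3.23
ee_pos: [0.6203, 0.0125, 0.1248]
tool_rot: [-75.3, 88.6, -160.1]
ft_force: [-0.2, 0.3, 0.2]
opening: 0.0882
```

Run:
```python
from h import *
to(.6245,-.007,.064,5)
```

```text
t 3.2 pos [0.6203 0.0125 0.1248] jaw 5.2 tilt [-0.023 -0.008 -1.   ] turn 0.2 open 0.0882 j7 1.0 F [-0.2  0.3  0.2]
shift now-axes [0.0608 0.0039 0.0194] after turn [0.0608 0.0039 0.0194]
```

>>> servo_tool(
  plan=[
    [0,0.002,0.008,0],
    [0,0.001,0.006,0],
    [0,0,0,0],
    [0,0,0,0],
  ],
)

```text
t: 3.57
ee_pos: [0.6239, 0.0029, 0.1255]
tool_rot: [-81.1, 88.6, -165.6]
ft_force: [0.5, -0.7, 0.3]
opening: 0.0879
```

Run:
```python
from h import *
to(.6245,-.007,.064,5)
```

```text
t 3.6 pos [0.6239 0.0029 0.1255] jaw 5.6 tilt [-0.024 -0.006 -1.   ] turn 0.6 open 0.0879 j7 2.0 F [ 0.5 -0.7  0.3]
shift now-axes [0.0615 0.0012 0.0096] after turn [0.0615 0.0013 0.0096]
```

>>> servo_tool(
  plan=[
    [0.005,0,0.006,0],
    [0.015,0,0.004,0],
    [0.015,0,0,0],
    [0.01,0,0,0],
    [0,0,0,0],
    [0,0,0,0],
  ],
)

```text
t: 4.07
ee_pos: [0.6286, -0.0111, 0.0838]
tool_rot: [-65.0, 89.2, -149.6]
ft_force: [0.0, -0.3, 0.4]
opening: 0.0881
```

Run:
```python
from h import *
to(.6245,-.007,.064,5)
```

```text
t 4.1 pos [ 0.6286 -0.0111  0.0838] jaw 5.4 tilt [-0.012 -0.007 -1.   ] turn 0.4 open 0.0881 j7 3.0 F [ 0.  -0.3  0.4]
shift now-axes [ 0.0198 -0.0035 -0.0046] after turn [ 0.0198 -0.0035 -0.0046]
```

>>> servo_tool(
  plan=[
    [0.005,-0.0015,-0.003,0],
    [0.008,-0.001,-0.002,0],
    [0.006,0,0,0],
    [0,0,0,0],
    [0,0,0,0],
  ],
)

```text
t: 4.48
ee_pos: [0.6263, -0.0055, 0.0648]
tool_rot: [-59.1, 89.4, -143.7]
ft_force: [-0.5, 0.3, -0.1]
opening: 0.0882
```

Run:
```python
from h import *
to(.6245,-.007,.064,5)
```

```text
t 4.5 pos [ 0.6263 -0.0055  0.0648] jaw 5.4 tilt [-0.009 -0.007 -1.   ] turn 0.4 open 0.0882 j7 2.0 F [-0.5  0.3 -0.1]
shift now-axes [ 0.0009 -0.002   0.0013] after turn [ 0.0009 -0.002   0.0013]
```

>>> servo_tool(
  plan=[
    [0,0,0,0],
    [0,0,0,0],
    [0,0,0,0],
    [0,0,0,0],
    [0,0,0,0],
    [0,0,0,0],
    [0,0,0,0],
    [0,0,0,0],
  ],
  hand=255,
  squeeze=30,
)

```text
t: 5.15
ee_pos: [0.6258, -0.0056, 0.0653]
tool_rot: [-61.1, 89.3, -145.7]
ft_force: [-0.5, -0.0, 0.4]
opening: 0.0584
```

>>> servo_tool(
  plan=[
    [-0.005,0,0,0],
    [-0.01,0,0,0],
    [-0.015,0,0,0],
    [-0.02,0,0,0],
    [-0.02,0,0,0],
    [-0.01,0,0,0],
    [0,0,0,0],
  ],
)

```text
t: 5.73
ee_pos: [0.6252, -0.005, 0.1491]
tool_rot: [-70.1, 89.1, -154.7]
ft_force: [0.4, -0.7, -2.5]
opening: 0.0586
```

Run:
```python
from h import *
to(.601,.329,.19,5)
```

```text
t 5.7 pos [ 0.6252 -0.005   0.1491] jaw 5.4 tilt [-0.014 -0.007 -1.   ] turn 0.4 open 0.0586 j7 2.0 F [ 0.4 -0.7 -2.5]
shift now-axes [-0.0428  0.0068 -0.3345] after turn [-0.0428  0.0044 -0.3346]
```

>>> servo_tool(
  plan=[
    [-0.012,0,0,0],
    [-0.01,0,-0.01,0],
    [-0.006,0.001,-0.02,0],
    [0,0.001,-0.03,0],
    [0,0.001,-0.03,0],
    [0,0.001,-0.03,0],
    [0,0,-0.03,0],
    [0,0,-0.03,0],
  ],
)

```text
t: 6.4
ee_pos: [0.6116, 0.1729, 0.1746]
tool_rot: [-56.4, 88.7, -142.0]
ft_force: [0.6, 0.2, -4.3]
opening: 0.0584
```

>>> servo_tool(
  plan=[
    [0,0,-0.03,0],
    [0,0,-0.02,0],
    [0,0,-0.01,0],
    [0,0,0,0],
    [0,0,0,0],
    [0,0,0,0],
  ],
)

```text
t: 6.9
ee_pos: [0.5992, 0.2499, 0.1701]
tool_rot: [-78.4, 88.4, -163.1]
ft_force: [0.3, 0.4, -3.2]
opening: 0.0583
```

Run:
```python
from h import *
to(.601,.329,.18,5)
```

```text
t 6.9 pos [0.5992 0.2499 0.1701] jaw 5.4 tilt [-0.026 -0.008 -1.   ] turn 0.4 open 0.0583 j7 -18.0 F [ 0.3  0.4 -3.2]
shift now-axes [-0.0105  0.0089 -0.0785] after turn [-0.0105  0.0084 -0.0786]
```

>>> servo_tool(
  plan=[
    [-0.001,0.001,-0.01,0],
    [-0.001,0.001,-0.02,0],
    [0,0.001,-0.02,0],
    [0,0.001,-0.015,0],
    [0,0.001,-0.006,0],
    [0,0,0,0],
    [0,0,0,0],
  ],
)

```text
t: 7.48
ee_pos: [0.6021, 0.3119, 0.1715]
tool_rot: [-61.4, 88.3, -147.1]
ft_force: [0.0, -0.4, -3.6]
opening: 0.0587
```

Run:
```python
from h import *
to(.601,.329,.07,5)
```

```text
t 7.5 pos [0.6021 0.3119 0.1715] jaw 4.3 tilt [-0.025 -0.016 -1.   ] turn -0.7 open 0.0587 j7 -23.0 F [ 0.  -0.4 -3.6]
shift now-axes [ 0.1012  0.0029 -0.0186] after turn [ 0.1012  0.0031 -0.0186]
```

>>> servo_tool(
  plan=[
    [0.01,0.001,-0.006,0],
    [0.015,0.001,-0.006,0],
    [0.02,0.001,-0.005,0],
    [0.02,0,-0.001,0],
    [0.01,0,0,0],
    [0,0,0,0],
    [0,0,0,0],
  ],
)

```text
t: 8.07
ee_pos: [0.6028, 0.3241, 0.0879]
tool_rot: [-55.5, 88.0, -141.5]
ft_force: [-0.1, 0.7, -2.9]
opening: 0.0585
```

Run:
```python
from h import *
to(.601,.329,.07,5)
```

```text
t 8.1 pos [0.6028 0.3241 0.0879] jaw 4.0 tilt [-0.027 -0.022 -0.999] turn -1.0 open 0.0585 j7 -24.0 F [-0.1  0.7 -2.9]
shift now-axes [ 0.0179 -0.0009 -0.0054] after turn [ 0.0179 -0.0008 -0.0054]
```

>>> servo_tool(
  plan=[
    [0.003,0,-0.003,0],
    [0.003,0,-0.003,0],
    [0.003,0,0,0],
    [0.002,0,0,0],
    [0,0,0,0],
  ],
)

```text
t: 8.48
ee_pos: [0.604, 0.3306, 0.0783]
tool_rot: [-53.3, 88.3, -139.4]
ft_force: [0.9, 0.2, -3.5]
opening: 0.0586
```

>>> servo_tool(
  plan=[
    [0.002,0,0,0],
    [0.002,0,0,0],
    [0,0,0,0],
  ],
)

```text
t: 8.73
ee_pos: [0.6047, 0.3308, 0.0751]
tool_rot: [-52.2, 88.4, -138.3]
ft_force: [0.3, -0.5, -3.4]
opening: 0.0584
```

Run:
```python
from h import *
to(.601,.329,.07,5)
```

```text
t 8.7 pos [0.6047 0.3308 0.0751] jaw 3.9 tilt [-0.021 -0.019 -1.   ] turn -1.1 open 0.0584 j7 -25.0 F [ 0.3 -0.5 -3.4]
shift now-axes [ 0.0052 -0.0036  0.0014] after turn [ 0.0052 -0.0037  0.0014]
```

>>> servo_tool(
  plan=[
    [0.001,-0.002,0,0],
    [0.002,-0.001,0,0],
    [0.001,0,0,0],
    [0,0,0,0],
    [0,0,0,0],
  ],
)

```text
t: 9.15
ee_pos: [0.6013, 0.3303, 0.071]
tool_rot: [-52.2, 88.4, -138.3]
ft_force: [-0.2, -0.1, -2.9]
opening: 0.0587
```

>>> servo_tool(
  plan=[
    [0.001,0,0,0],
    [0.001,0,0,0],
    [0,0,0,0],
  ],
)

```text
t: 9.4
ee_pos: [0.6015, 0.3304, 0.071]
tool_rot: [-52.1, 88.4, -138.3]
ft_force: [0.2, 1.0, -2.6]
opening: 0.0585
```

>>> servo_tool(
  plan=[
    [0.002,0,0,0],
    [0.002,0,0,0],
    [0,0,0,0],
  ],
)

```text
t: 9.65
ee_pos: [0.602, 0.3307, 0.0712]
tool_rot: [-52.1, 88.5, -138.2]
ft_force: [0.5, -0.6, -2.2]
opening: 0.0585
```

>>> servo_tool(
  plan=[
    [0.004,0,0,0],
    [0.004,0,0,0],
    [0.002,0,0,0],
  ],
)

```text
t: 9.9
ee_pos: [0.602, 0.3311, 0.0701]
tool_rot: [-54.1, 88.6, -140.2]
ft_force: [-2.6, -1.6, 3.1]
opening: 0.0585
```

Contact (+6 N). Release by opening, then rise.

>>> servo_tool(
  plan=[
    [0,0,0,0],
    [0,0,0,0],
    [0,0,0,0],
    [0,0,0,0],
    [0,0,0,0],
    [0,0,0,0],
    [0,0,0,0],
    [0,0,0,0],
  ],
  hand=0,
)

```text
t: 10.57
ee_pos: [0.604, 0.3318, 0.0694]
tool_rot: [-50.8, 88.8, -136.9]
ft_force: [0.2, -0.5, 0.4]
opening: 0.0884
```

>>> servo_tool(
  plan=[
    [-0.005,0,0,0],
    [-0.015,0,0,0],
    [-0.025,0,0,0],
    [-0.03,0,0,0],
    [-0.03,0,0,0],
    [-0.02,0,0,0],
    [0,0,0,0],
    [0,0,0,0],
  ],
)

```text
t: 11.23
ee_pos: [0.6048, 0.333, 0.1994]
tool_rot: [-52.9, 88.6, -139.0]
ft_force: [0.4, -0.0, -1.3]
opening: 0.088
```

Run:
```python
from h import *
to(.617,.164,.22,5); snap('wrist','w2')
a=cv2.imread('pics/w2.png');cv2.imwrite('pics/w2b.png',cv2.resize(a,(768,576)))
```

```text
t 11.2 pos [0.6048 0.333  0.1994] jaw 3.8 tilt [-0.018 -0.016 -1.   ] turn -1.2 open 0.088 j7 -25.0 F [ 0.4 -0.  -1.3]
shift now-axes [-0.0181  0.0004  0.1697] after turn [-0.0181 -0.003   0.1697]
```

View pics/w2b.png

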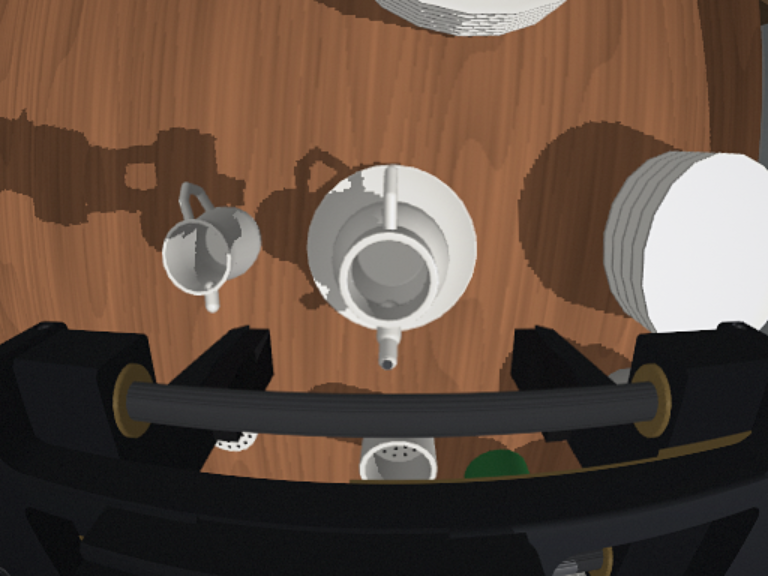

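Run:
```python
from h import *
f=1.5
print('pot',ray_w('w2',389.5/f,278/f,.093),'saucer',ray_w('w2',392/f,248/f,.011))
snap('top','top1')
g=cv2.cvtColor(cv2.imread('pics/top1.png'),cv2.COLOR_BGR2GRAY)
cv2.imwrite('pics/t1c.png',cv2.resize(cv2.imread('pics/top1.png')[130:210,100:230],None,fx=6,fy=6,interpolation=cv2.INTER_CUBIC))
```

```text
pot [0.601  0.3316 0.093 ] saucer [0.6009 0.333  0.011 ]
```

>>> servo_tool(
  plan=[
    [-0.002,0,0.012,0],
    [-0.002,0,0.025,0],
    [0,0,0.03,0],
    [0,0,0.03,0],
    [0,0,0.025,0],
    [0,0,0.012,0],
    [0,0,0,0],
    [0,0,0,0],
  ],
)

```text
t: 12.0
ee_pos: [0.6068, 0.1881, 0.1932]
tool_rot: [-60.9, 87.3, -147.0]
ft_force: [-0.1, 0.9, -0.3]
opening: 0.0883
```

```bash
cat >> h.py <<'E'
def white(fn,ang_lo=60,vlo=90):
    h=cv2.cvtColor(cv2.imread(f'pics/{fn}.png'),cv2.COLOR_BGR2HSV); return ((h[...,1]<ang_lo)&(h[...,2]>vlo)).astype(np.uint8)*255
def big(fn): cv2.imwrite(f'pics/{fn}b.png',cv2.resize(cv2.imread(f'pics/{fn}.png'),(768,576),interpolation=cv2.INTER_CUBIC))
E
python3 - <<'E'
from h import *
to(.617,.164,.20,5); snap('wrist','w3'); big('w3')
E
```

```text
t 12.0 pos [0.6068 0.1881 0.1932] jaw 3.9 tilt [-0.039 -0.026 -0.999] turn -1.1 open 0.0883 j7 -15.0 F [-0.1  0.9 -0.3]
shift now-axes [-0.0066  0.0083  0.0249] after turn [-0.0066  0.0078  0.0251]
```

View pics/w3b.png

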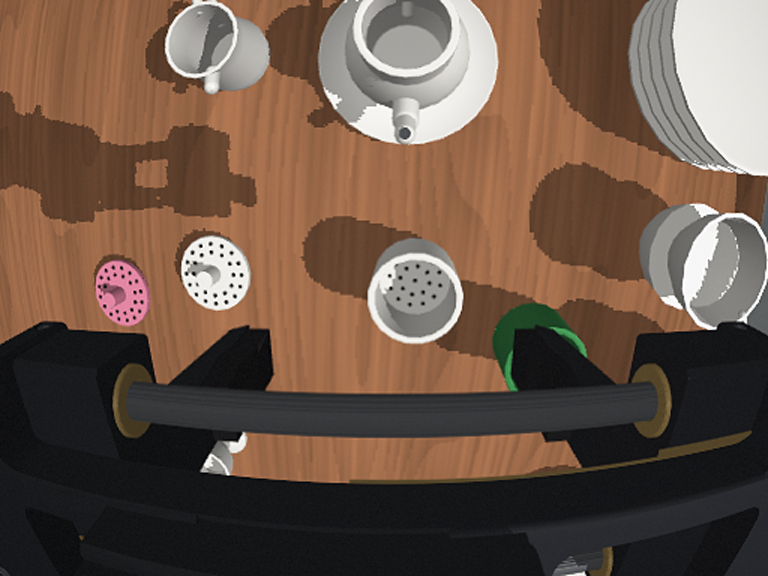

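Run:
```python
from h import *
f=1.5
for n,u,v,z in(('str',415.5,298,.066),('spr',216,272,.014),('green',545,345,.066)): print(n,ray_w('w3',u/f,v/f,z))
p=ray_w('w3',415.5/f,298/f,.066); to(p[0],p[1],.028,10)
```

```text
str [0.6177 0.1677 0.066 ]
spr [0.4585 0.159  0.014 ]
green [0.7098 0.1406 0.066 ]
t 12.1 pos [0.6068 0.1883 0.1932] jaw 3.9 tilt [-0.039 -0.026 -0.999] turn -6.1 open 0.0885 j7 -15.0 F [-0.4 -0.5 -0.1]
shift now-axes [0.1651 0.0163 0.0175] after turn [0.1651 0.0143 0.0191]
```

>>> servo_tool(
  plan=[
    [0.005,0.003,0.004,-3],
    [0.01,0.004,0.006,-3],
    [0.015,0.004,0.005,0],
    [0.015,0.002,0,0],
    [0.015,0,0,0],
    [0.01,0,0,0],
    [0,0,0,0],
    [0,0,0,0],
  ],
)

```text
t: 12.72
ee_pos: [0.6175, 0.1892, 0.1158]
tool_rot: [-79.1, 87.5, -158.2]
ft_force: [0.3, 0.5, 0.1]
opening: 0.0877
```

Run:
```python
from h import *
to(.617,.166,.028,10)
```

```text
t 12.7 pos [0.6175 0.1892 0.1158] jaw 10.9 tilt [-0.041 -0.016 -0.999] turn 0.9 open 0.0877 j7 -9.0 F [0.3 0.5 0.1]
shift now-axes [ 0.0881 -0.001   0.022 ] after turn [ 0.0881 -0.0007  0.022 ]
```

>>> servo_tool(
  plan=[
    [0,0,0.008,0],
    [0,0,0.008,0],
    [0.005,0,0.006,0],
    [0.01,0,0.002,0],
    [0.01,0,0,0],
    [0,0,0,0],
    [0,0,0,0],
  ],
)

```text
t: 13.3
ee_pos: [0.6233, 0.1629, 0.0909]
tool_rot: [-77.9, 87.7, -157.1]
ft_force: [0.0, 0.5, 0.3]
opening: 0.0881
```

Run:
```python
from h import *
to(.617,.166,.028,10)
```

```text
t 13.3 pos [0.6233 0.1629 0.0909] jaw 10.8 tilt [-0.036 -0.015 -0.999] turn 0.8 open 0.0881 j7 -7.0 F [0.  0.5 0.3]
shift now-axes [ 0.0631 -0.0032 -0.0047] after turn [ 0.0631 -0.0032 -0.0047]
```

>>> servo_tool(
  plan=[
    [0.004,-0.001,-0.002,0],
    [0.008,-0.001,-0.001,0],
    [0.01,0,0,0],
    [0.01,0,0,0],
    [0.01,0,0,0],
    [0.004,0,0,0],
    [0,0,0,0],
    [0,0,0,0],
  ],
)

```text
t: 13.97
ee_pos: [0.6173, 0.1666, 0.0386]
tool_rot: [-80.0, 87.6, -159.1]
ft_force: [0.8, 0.2, 0.2]
opening: 0.0878
```

Run:
```python
from h import *
to(.617,.166,.028,10)
```

```text
t 14.0 pos [0.6173 0.1666 0.0386] jaw 10.9 tilt [-0.039 -0.015 -0.999] turn 0.9 open 0.0878 j7 -7.0 F [0.8 0.2 0.2]
shift now-axes [0.0107 0.     0.0005] after turn [0.0107 0.     0.0005]
```

>>> servo_tool(
  plan=[
    [0.004,0,0,0],
    [0.004,0,0,0],
    [0.002,0,0,0],
    [0,0,0,0],
    [0,0,0,0],
  ],
)

```text
t: 14.38
ee_pos: [0.6179, 0.1665, 0.0285]
tool_rot: [-79.6, 87.7, -158.7]
ft_force: [-1.4, 0.5, -0.0]
opening: 0.0881
```

>>> servo_tool(
  plan=[
    [0,0,0,0],
    [0,0,0,0],
    [0,0,0,0],
    [0,0,0,0],
    [0,0,0,0],
    [0,0,0,0],
    [0,0,0,0],
    [0,0,0,0],
  ],
  hand=255,
  squeeze=20,
)

```text
t: 15.05
ee_pos: [0.6183, 0.1665, 0.0293]
tool_rot: [-79.4, 87.8, -158.5]
ft_force: [1.3, -0.2, 0.0]
opening: 0.0621
```

>>> servo_tool(
  plan=[
    [-0.005,0,0,0],
    [-0.01,0,0,0],
    [-0.015,0,0,0],
    [-0.02,0,0,0],
    [-0.025,0,0,0],
    [-0.025,0,0,0],
    [-0.02,0,0,0],
    [-0.01,0,0,0],
  ],
)

```text
t: 15.72
ee_pos: [0.6201, 0.1676, 0.1649]
tool_rot: [-80.3, 87.3, -159.4]
ft_force: [0.2, 0.1, -1.3]
opening: 0.0619
```

Run:
```python
from h import *
to(.601,.3315,.16,10)
```

```text
t 15.7 pos [0.6201 0.1676 0.1649] jaw 10.9 tilt [-0.044 -0.016 -0.999] turn 0.9 open 0.0619 j7 -7.0 F [ 0.2  0.1 -1.3]
shift now-axes [ 0.003   0.0124 -0.1646] after turn [ 0.003   0.0098 -0.1647]
```

>>> servo_tool(
  plan=[
    [0,0.001,-0.008,0],
    [0,0.001,-0.015,0],
    [0,0.002,-0.015,0],
    [0,0.002,-0.015,0],
    [0,0.002,-0.015,0],
    [0,0.001,-0.015,0],
    [0,0.001,-0.015,0],
    [0,0,-0.015,0],
  ],
)

```text
t: 16.38
ee_pos: [0.6049, 0.2914, 0.1599]
tool_rot: [-80.4, 87.0, -159.5]
ft_force: [-0.0, 0.0, -1.9]
opening: 0.0621
```

Run:
```python
from h import *
to(.601,.3315,.16,10)
```

```text
t 16.4 pos [0.6049 0.2914 0.1599] jaw 10.9 tilt [-0.049 -0.018 -0.999] turn 0.9 open 0.0621 j7 -16.0 F [-0.   0.  -1.9]
shift now-axes [-0.0007  0.0038 -0.0401] after turn [-0.0007  0.0031 -0.0402]
```

>>> servo_tool(
  plan=[
    [0,0.001,-0.008,0],
    [0,0.001,-0.01,0],
    [0,0,-0.007,0],
    [0,0,-0.003,0],
    [0,0,0,0],
    [0,0,0,0],
    [0,0,0,0],
  ],
)

```text
t: 16.97
ee_pos: [0.5955, 0.3305, 0.1545]
tool_rot: [-83.5, 86.6, -161.9]
ft_force: [-0.2, -0.8, -1.4]
opening: 0.0621
```

Run:
```python
from h import *
to(.602,.332,.107,10)
```

```text
t 17.0 pos [0.5955 0.3305 0.1545] jaw 11.5 tilt [-0.057 -0.019 -0.998] turn 1.5 open 0.0621 j7 -18.0 F [-0.2 -0.8 -1.4]
shift now-axes [ 0.047   0.0095 -0.0005] after turn [ 0.047   0.0095 -0.0008]
```

>>> servo_tool(
  plan=[
    [0.01,0.005,0,0],
    [0.01,0.004,0,0],
    [0,0,0,0],
    [0,0,0,0],
  ],
)

```text
t: 17.3
ee_pos: [0.6057, 0.3282, 0.1321]
tool_rot: [-81.0, 86.6, -159.8]
ft_force: [-0.3, -0.4, -1.6]
opening: 0.062
```

Run:
```python
from h import *
to(.602,.332,.107,10)
```

```text
t 17.3 pos [0.6057 0.3282 0.1321] jaw 11.2 tilt [-0.056 -0.021 -0.998] turn 1.2 open 0.062 j7 -18.0 F [-0.3 -0.4 -1.6]
shift now-axes [ 0.0252 -0.0014 -0.0047] after turn [ 0.0252 -0.0015 -0.0047]
```

>>> servo_tool(
  plan=[
    [0,-0.001,-0.004,0],
    [0.005,0,0,0],
    [0.008,0,0,0],
    [0,0,0,0],
    [0,0,0,0],
  ],
)

```text
t: 17.72
ee_pos: [0.6031, 0.3311, 0.1173]
tool_rot: [-80.7, 86.5, -159.5]
ft_force: [0.3, 0.0, -1.6]
opening: 0.0618
```

Run:
```python
from h import *
to(.602,.332,.107,10)
```

```text
t 17.7 pos [0.6031 0.3311 0.1173] jaw 11.2 tilt [-0.057 -0.021 -0.998] turn 1.2 open 0.0618 j7 -18.0 F [ 0.3  0.  -1.6]
shift now-axes [ 0.0103 -0.0003 -0.0012] after turn [ 0.0103 -0.0003 -0.0012]
```

>>> servo_tool(
  plan=[
    [0.004,0,0,0],
    [0.003,0,0,0],
    [0,0,0,0],
  ],
)

```text
t: 17.97
ee_pos: [0.6024, 0.3311, 0.1097]
tool_rot: [-80.8, 86.5, -159.6]
ft_force: [0.0, 0.6, -2.6]
opening: 0.0621
```

>>> servo_tool(
  plan=[
    [0.003,0,0,0],
    [0.002,0,0,0],
    [0,0,0,0],
  ],
)

```text
t: 18.22
ee_pos: [0.6045, 0.3322, 0.1094]
tool_rot: [-81.9, 86.9, -160.7]
ft_force: [-1.7, -0.9, -3.2]
opening: 0.0624
```

>>> servo_tool(
  plan=[
    [0.003,0,0,0],
    [0.003,0,0,0],
    [0,0,0,0],
  ],
)

```text
t: 18.47
ee_pos: [0.6054, 0.333, 0.1093]
tool_rot: [-83.6, 87.1, -162.4]
ft_force: [-0.0, -0.3, -3.2]
opening: 0.0622
```

>>> servo_tool(
  plan=[
    [0.005,0,0,0],
    [0.005,0,0,0],
    [0.004,0,0,0],
    [0,0,0,0],
  ],
)

```text
t: 18.8
ee_pos: [0.6073, 0.3346, 0.1078]
tool_rot: [-88.0, 87.6, -166.8]
ft_force: [-0.8, -0.3, -2.7]
opening: 0.0621
```

Run:
```python
from h import *
to(.602,.332,.107,10)
```

```text
t 18.8 pos [0.6073 0.3346 0.1078] jaw 11.1 tilt [-0.041 -0.01  -0.999] turn 1.1 open 0.0621 j7 -18.0 F [-0.8 -0.3 -2.7]
shift now-axes [ 0.001  -0.0056  0.0016] after turn [ 0.001  -0.0056  0.0017]
```

>>> servo_tool(
  plan=[
    [0.004,-0.001,0,0],
    [0.003,0,0,0],
    [0,0,0,0],
  ],
)

```text
t: 19.05
ee_pos: [0.6064, 0.3344, 0.1068]
tool_rot: [-89.2, 87.7, -168.1]
ft_force: [-1.5, -0.3, -2.0]
opening: 0.0622
```

>>> servo_tool(
  plan=[
    [0,0,0,0],
    [0,0,0,0],
    [0,0,0,0],
    [0,0,0,0],
    [0,0,0,0],
    [0,0,0,0],
    [0,0,0,0],
    [0,0,0,0],
  ],
  hand=0,
)

```text
t: 19.72
ee_pos: [0.6069, 0.3346, 0.1029]
tool_rot: [-88.8, 87.7, -167.7]
ft_force: [-0.5, 0.5, -0.2]
opening: 0.0883
```

>>> servo_tool(
  plan=[
    [-0.005,0,0,0],
    [-0.015,0,0,0],
    [-0.025,0,0,0],
    [-0.03,0,0,0],
    [-0.025,0,0,0],
    [0,0,0,0],
    [0,0,0,0],
  ],
)

```text
t: 20.3
ee_pos: [0.6102, 0.3351, 0.2071]
tool_rot: [-87.6, 87.6, -166.5]
ft_force: [-0.1, 0.3, -0.9]
opening: 0.0883
```

Run:
```python
from h import *
to(.458,.158,.22,10); snap('wrist','w4'); snap('scene','sc1')
a=cv2.resize(cv2.imread('pics/w4.png'),(480,360)); a=cv2.imread('pics/w4.png')[60:330,150:400]
b=cv2.imread('pics/sc1.png')[190:330,240:400]
o=np.zeros((560,800,3),np.uint8); A=cv2.resize(a,(400,432)); B=cv2.resize(b,(400,350),interpolation=cv2.INTER_CUBIC); o[:432,:400]=A;o[:350,400:]=B; cv2.imwrite('pics/m4.png',o)
```

```text
t 20.3 pos [0.6102 0.3351 0.2071] jaw 11.1 tilt [-0.041 -0.01  -0.999] turn 1.1 open 0.0883 j7 -19.0 F [-0.1  0.3 -0.9]
shift now-axes [-0.0048 -0.1839  0.1445] after turn [-0.0048 -0.1811  0.148 ]
```

View pics/m4.png

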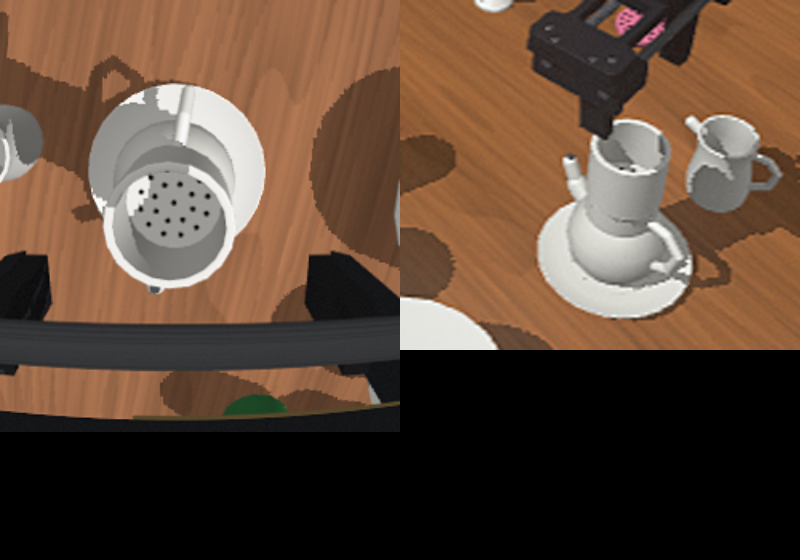

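Run:
```python
from h import *
print('strainer',ray_w('w4',256.2,200.9,.145))
# strainer floor hole ring centre at (172,207)?
print('floor',ray_w('w4',150+172/1.6,60+207/1.6,.096), 'saucer', ray_w('w4',150+177/1.6,60+172/1.6,.011))
```

```text
strainer [0.6035 0.3337 0.145 ]
floor [0.6028 0.3288 0.096 ] saucer [0.6013 0.332  0.011 ]
```

>>> servo_tool(
  plan=[
    [0,-0.026,0.02,0],
    [0,-0.026,0.02,0],
    [0,-0.026,0.02,0],
    [0,-0.026,0.02,0],
    [0,-0.026,0.02,0],
    [0,-0.01,0.008,0],
    [0,0,0,0],
    [0,0,0,0],
  ],
  hand=120,
)

```text
t: 21.07
ee_pos: [0.481, 0.1947, 0.2023]
tool_rot: [-84.6, 86.4, -163.4]
ft_force: [0.6, 1.0, 0.1]
opening: 0.0467
```

Run:
```python
from h import *
to(.458,.158,.15,10); snap('wrist','w5'); big('w5')
```

```text
t 21.1 pos [0.481  0.1947 0.2023] jaw 11.2 tilt [-0.06  -0.018 -0.998] turn 1.2 open 0.0467 j7 -13.0 F [0.6 1.  0.1]
shift now-axes [ 0.0542 -0.0264  0.0311] after turn [ 0.0542 -0.0258  0.0317]
```

View pics/w5b.png

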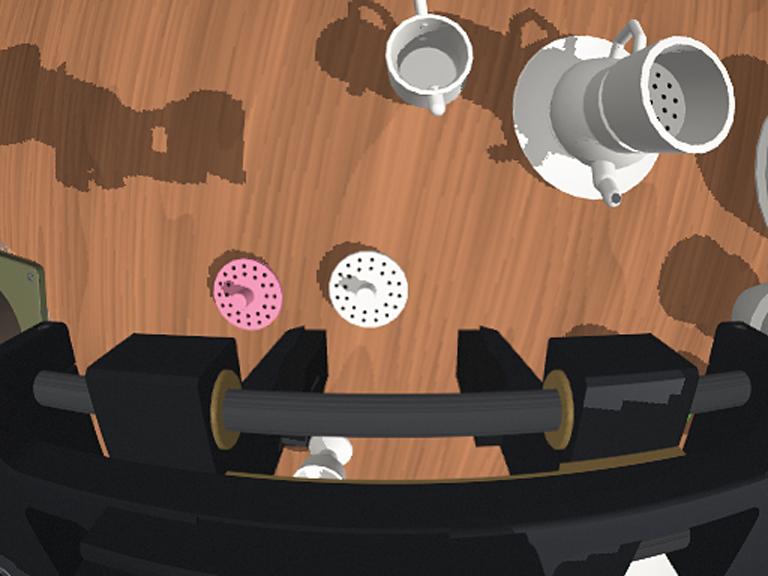

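Run:
```python
from h import *
print(ray_w('w5',368.5/1.5,289/1.5,.015)); to(.455,.075,.05,11)
```

```text
[0.4573 0.1587 0.015 ]
t 21.1 pos [0.4813 0.1949 0.2022] jaw 11.3 tilt [-0.059 -0.018 -0.998] turn 0.3 open 0.0466 j7 -13.0 F [-0.4  0.3 -0.1]
shift now-axes [ 0.1556 -0.0397  0.1116] after turn [ 0.1556 -0.0392  0.1118]
```

>>> servo_tool(
  plan=[
    [0.005,-0.01,0.025,0],
    [0.02,-0.01,0.025,0],
    [0.03,-0.01,0.025,0],
    [0.03,0,0.01,0],
    [0.02,0,0,0],
    [0,0,0,0],
    [0,0,0,0],
  ],
)

```text
t: 21.7
ee_pos: [0.474, 0.1129, 0.0933]
tool_rot: [-91.9, 87.3, -170.0]
ft_force: [-0.7, 0.2, 0.0]
opening: 0.0467
```

Run:
```python
from h import *
to(.455,.075,.00,11)
```

```text
t 21.7 pos [0.474  0.1129 0.0933] jaw 11.9 tilt [-0.046 -0.008 -0.999] turn 0.9 open 0.0467 j7 -6.0 F [-0.7  0.2  0. ]
shift now-axes [ 0.0944 -0.022   0.0333] after turn [ 0.0944 -0.0215  0.0336]
```

>>> servo_tool(
  plan=[
    [0.01,-0.008,0.016,0],
    [0.02,-0.008,0.014,0],
    [0.02,-0.005,0,0],
    [0,0,0,0],
    [0,0,0,0],
  ],
)

```text
t: 22.12
ee_pos: [0.4667, 0.0862, 0.0462]
tool_rot: [-100.3, 88.2, -178.0]
ft_force: [0.1, 0.7, 0.6]
opening: 0.0468
```

Run:
```python
from h import *
to(.455,.075,.00,11)
```

```text
t 22.1 pos [0.4667 0.0862 0.0462] jaw 12.4 tilt [-0.031 -0.001 -1.   ] turn 1.4 open 0.0468 j7 -4.0 F [0.1 0.7 0.6]
shift now-axes [ 0.0465 -0.0124  0.0087] after turn [ 0.0465 -0.0122  0.009 ]
```

>>> servo_tool(
  plan=[
    [0.015,-0.006,0.005,0],
    [0.018,-0.004,0,0],
    [0.008,0,0,0],
    [0.006,0,0,0],
    [0.006,0,0,0],
    [0,0,0,0],
  ],
)

```text
t: 22.62
ee_pos: [0.4666, 0.0861, 0.0017]
tool_rot: [-128.2, 89.3, 154.6]
ft_force: [-0.9, 0.1, 0.1]
opening: 0.0465
```

Run:
```python
from h import *
to(.455,.075,.00,11)
```

```text
t 22.6 pos [0.4666 0.0861 0.0017] jaw 12.7 tilt [-0.011  0.005 -1.   ] turn 1.7 open 0.0465 j7 -4.0 F [-0.9  0.1  0.1]
shift now-axes [ 0.0018 -0.0137  0.0083] after turn [ 0.0018 -0.0134  0.0087]
```

>>> servo_tool(
  plan=[
    [-0.02,0,0,0],
    [-0.03,0,-0.01,0],
    [-0.015,0,-0.03,0],
    [0,0,-0.02,0],
    [0,0,0,0],
    [0,0,0,0],
  ],
)

```text
t: 23.12
ee_pos: [0.4599, 0.1494, 0.0753]
tool_rot: [166.9, 89.4, 89.6]
ft_force: [0.3, -0.6, -0.2]
opening: 0.0469
```

Run:
```python
from h import *
to(.4578,.1585,.02,11)
```

```text
t 23.1 pos [0.4599 0.1494 0.0753] jaw 12.7 tilt [ 0.    0.01 -1.  ] turn 1.7 open 0.0469 j7 -8.0 F [ 0.3 -0.6 -0.2]
shift now-axes [ 0.0554 -0.0002 -0.0088] after turn [ 0.0554 -0.0005 -0.0088]
```

>>> servo_tool(
  plan=[
    [0.01,0,-0.007,0],
    [0.015,0,-0.003,0],
    [0.008,0,0,0],
    [0,0,0,0],
    [0,0,0,0],
  ],
)

```text
t: 23.53
ee_pos: [0.4592, 0.1575, 0.0394]
tool_rot: [161.5, 89.5, 84.1]
ft_force: [-0.5, -1.1, 0.4]
opening: 0.0467
```

Run:
```python
from h import *
to(.4578,.1585,.02,11)
```

```text
t 23.5 pos [0.4592 0.1575 0.0394] jaw 12.5 tilt [ 0.001  0.009 -1.   ] turn 1.5 open 0.0467 j7 -9.0 F [-0.5 -1.1  0.4]
shift now-axes [ 0.0194 -0.0012 -0.0011] after turn [ 0.0194 -0.0012 -0.0011]
```

>>> servo_tool(
  plan=[
    [0.007,-0.001,-0.001,0],
    [0.008,0,0,0],
    [0.003,0,0,0],
    [0,0,0,0],
    [0,0,0,0],
  ],
)

```text
t: 23.95
ee_pos: [0.4579, 0.1562, 0.0191]
tool_rot: [171.3, 89.6, 93.7]
ft_force: [0.4, -0.1, -0.3]
opening: 0.0464
```

>>> servo_tool(
  plan=[
    [0,0,0,0],
    [0,0,0,0],
    [0,0,0,0],
    [0,0,0,0],
    [0,0,0,0],
    [0,0,0,0],
    [0,0,0,0],
    [0,0,0,0],
  ],
  hand=255,
  squeeze=15,
)

```text
t: 24.62
ee_pos: [0.4585, 0.1564, 0.0201]
tool_rot: [157.9, 89.6, 80.3]
ft_force: [0.2, 0.6, -0.9]
opening: 0.0134
```

Run:
```python
from h import *
to(.603,.333,.2,11); snap('wrist','w6'); big('w6')
```

```text
t 24.6 pos [0.4585 0.1564 0.0201] jaw 12.3 tilt [ 0.001  0.007 -1.   ] turn 1.3 open 0.0134 j7 -9.0 F [ 0.2  0.6 -0.9]
shift now-axes [-0.1784  0.1794 -0.1429] after turn [-0.1784  0.176  -0.147 ]
```

>>> servo_tool(
  plan=[
    [-0.01,0,0,0],
    [-0.02,0,0,0],
    [-0.03,0,0,0],
    [-0.03,0,0,0],
    [-0.03,0,0,0],
    [-0.02,0.005,-0.004,0],
    [-0.01,0.015,-0.012,0],
    [0,0.02,-0.016,0],
  ],
)

```text
t: 25.33
ee_pos: [0.4855, 0.1895, 0.1802]
tool_rot: [-112.6, 89.5, 169.4]
ft_force: [0.4, 0.3, -1.6]
opening: 0.0132
```

Run:
```python
from h import *
to(.603,.333,.2,11)
```

```text
t 25.3 pos [0.4855 0.1895 0.1802] jaw 12.0 tilt [-0.008  0.002 -1.   ] turn 1.0 open 0.0132 j7 -11.0 F [ 0.4  0.3 -1.6]
shift now-axes [-0.0206  0.1445 -0.116 ] after turn [-0.0206  0.1425 -0.1185]
```

>>> servo_tool(
  plan=[
    [-0.01,0.02,-0.016,0],
    [-0.01,0.02,-0.016,0],
    [-0.005,0.02,-0.016,0],
    [-0.003,0.02,-0.016,0],
    [0,0.016,-0.013,0],
    [0,0.006,-0.005,0],
    [0,0,0,0],
    [0,0,0,0],
  ],
)

```text
t: 26.0
ee_pos: [0.5706, 0.2986, 0.2173]
tool_rot: [-158.7, 89.6, 123.5]
ft_force: [-0.4, -0.2, -0.9]
opening: 0.0132
```

Run:
```python
from h import *
to(.603,.333,.2,11); snap('wrist','w7'); big('w7')
```

```text
t 26.0 pos [0.5706 0.2986 0.2173] jaw 12.2 tilt [-0.004  0.006 -1.   ] turn 1.2 open 0.0132 j7 -16.0 F [-0.4 -0.2 -0.9]
shift now-axes [ 0.0174  0.0389 -0.0267] after turn [ 0.0174  0.0384 -0.0275]
```

View pics/w7b.png

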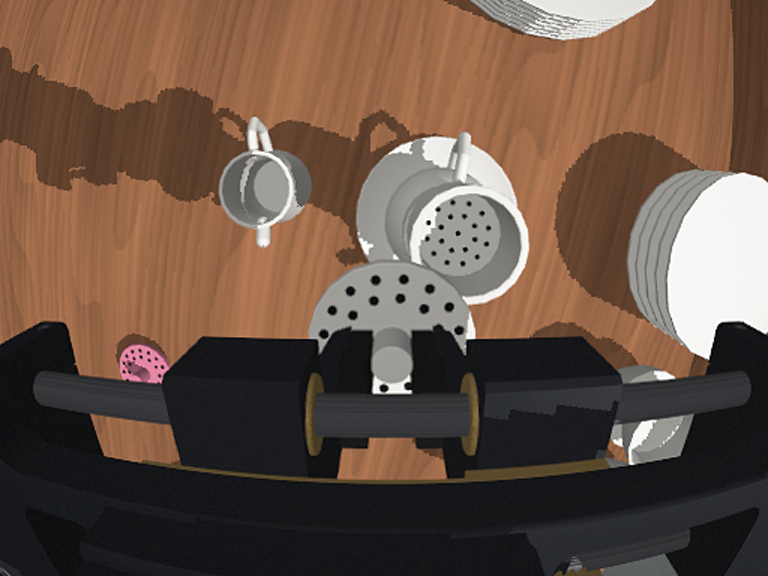

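Run:
```python
from h import *
f=1.5
d=np.load('pics/w7.npz'); R=rot(d['rot']); p=d['pos']
print('strainer',ray_w('w7',468.5/f,244.5/f,.145))
print('knob tool', (R.T@(ray_w('w7',391/f,362/f,p[2]+.0135)-p)).round(4))
for u,v in((391,262),(309,335),(475,335)): print('disc edge tool',(R.T@(ray_w('w7',u/f,v/f,p[2]-.004)-p)).round(4))
```

```text
strainer [0.602  0.3332 0.145 ]
knob tool [-0.0135 -0.0008 -0.0029]
disc edge tool [ 0.0042 -0.0008 -0.0325]
disc edge tool [ 0.0041 -0.031  -0.0052]
disc edge tool [ 0.0039  0.03   -0.0053]
```

Run:
```python
from h import *
to(.603,.331,.155,11)
```

```text
t 26.1 pos [0.5704 0.2984 0.2173] jaw 12.1 tilt [-0.004  0.006 -1.   ] turn 1.1 open 0.0131 j7 -16.0 F [-0.1  0.1 -0.4]
shift now-axes [ 0.0624  0.0389 -0.0246] after turn [ 0.0624  0.0384 -0.0254]
```

>>> servo_tool(
  plan=[
    [0.003,0.012,-0.008,0],
    [0.005,0.015,-0.01,0],
    [0.005,0.008,-0.006,0],
    [0,0,0,0],
    [0,0,0,0],
    [0,0,0,0],
  ],
)

```text
t: 26.55
ee_pos: [0.5958, 0.3216, 0.2047]
tool_rot: [-97.2, 89.3, -175.4]
ft_force: [-0.3, -0.3, -0.9]
opening: 0.0134
```

Run:
```python
from h import *
to(.603,.331,.155,11)
```

```text
t 26.6 pos [0.5958 0.3216 0.2047] jaw 11.8 tilt [-0.012 -0.001 -1.   ] turn 0.8 open 0.0134 j7 -17.0 F [-0.3 -0.3 -0.9]
shift now-axes [ 0.0496  0.0096 -0.0077] after turn [ 0.0496  0.0095 -0.0078]
```

>>> servo_tool(
  plan=[
    [0.005,0.005,-0.004,0],
    [0.01,0.004,-0.003,0],
    [0.01,0.001,-0.001,0],
    [0.005,0,0,0],
    [0,0,0,0],
    [0,0,0,0],
  ],
)

```text
t: 27.05
ee_pos: [0.6027, 0.3292, 0.1717]
tool_rot: [-88.5, 89.2, -166.8]
ft_force: [0.4, 0.1, -1.7]
opening: 0.0131
```

Run:
```python
from h import *
to(.603,.331,.155,11)
```

```text
t 27.1 pos [0.6027 0.3292 0.1717] jaw 11.7 tilt [-0.014 -0.003 -1.   ] turn 0.7 open 0.0131 j7 -17.0 F [ 0.4  0.1 -1.7]
shift now-axes [ 0.0167  0.0009 -0.0017] after turn [ 0.0167  0.0008 -0.0017]
```

>>> servo_tool(
  plan=[
    [0.002,0,-0.002,0],
    [0.005,0,0,0],
    [0.003,0,0,0],
    [0,0,0,0],
    [0,0,0,0],
  ],
)

```text
t: 27.47
ee_pos: [0.602, 0.3313, 0.1608]
tool_rot: [-88.3, 89.2, -166.6]
ft_force: [-0.1, -0.5, -0.6]
opening: 0.0135
```

>>> servo_tool(
  plan=[
    [0.003,0,0,0],
    [0.002,0,0,0],
    [0,0,0,0],
  ],
)

```text
t: 27.72
ee_pos: [0.6022, 0.3313, 0.1558]
tool_rot: [-89.3, 89.2, -167.6]
ft_force: [-0.4, 0.2, -1.5]
opening: 0.0134
```

>>> servo_tool(
  plan=[
    [0.002,0,0,0],
    [0.002,0,0,0],
    [0,0,0,0],
  ],
)

```text
t: 27.97
ee_pos: [0.6043, 0.3323, 0.156]
tool_rot: [-104.5, 89.5, 177.2]
ft_force: [0.8, 0.6, -1.2]
opening: 0.0133
```

>>> servo_tool(
  plan=[
    [0.003,0,0,0],
    [0.002,0,0,0],
    [0,0,0,0],
  ],
)

```text
t: 28.22
ee_pos: [0.6069, 0.3338, 0.1556]
tool_rot: [178.6, 89.7, 100.3]
ft_force: [0.1, 0.2, -1.7]
opening: 0.0134
```

>>> servo_tool(
  plan=[
    [0,-0.001,0,0],
    [0,0,0,0],
    [0,0,0,0],
    [0,0,0,0],
    [0,0,0,0],
    [0,0,0,0],
    [0,0,0,0],
    [0,0,0,0],
  ],
  hand=120,
)

```text
t: 28.88
ee_pos: [0.6054, 0.3333, 0.1537]
tool_rot: [-161.9, 89.7, 119.7]
ft_force: [0.2, 0.3, -0.1]
opening: 0.047
```

>>> servo_tool(
  plan=[
    [-0.01,0,0,0],
    [-0.02,0,0,0],
    [-0.03,0,0,0],
    [-0.02,0,0,0],
    [0,0,0,0],
    [0,0,0,0],
  ],
)

```text
t: 29.38
ee_pos: [0.6051, 0.3326, 0.2384]
tool_rot: [-137.2, 89.7, 144.4]
ft_force: [-0.7, -0.6, -0.4]
opening: 0.0467
```

Run:
```python
from h import *
to(.441,-.325,.24,11); snap('wrist','w8'); snap('scene','sc2')
a=cv2.imread('pics/w8.png')[60:330,130:400]
b=cv2.imread('pics/sc2.png')[170:330,250:400]
o=np.zeros((560,800,3),np.uint8); o[:540,:540]=cv2.resize(a,(540,540),interpolation=cv2.INTER_CUBIC);o[:277,540:800]=cv2.resize(b,(260,277)); cv2.imwrite('pics/m8.png',o)
```

```text
t 29.4 pos [0.6051 0.3326 0.2384] jaw 11.6 tilt [-0.004  0.003 -1.   ] turn 0.6 open 0.0467 j7 -18.0 F [-0.7 -0.6 -0.4]
shift now-axes [-0.0028 -0.2934  0.611 ] after turn [-0.0028 -0.2865  0.6142]
```

View pics/m8.png

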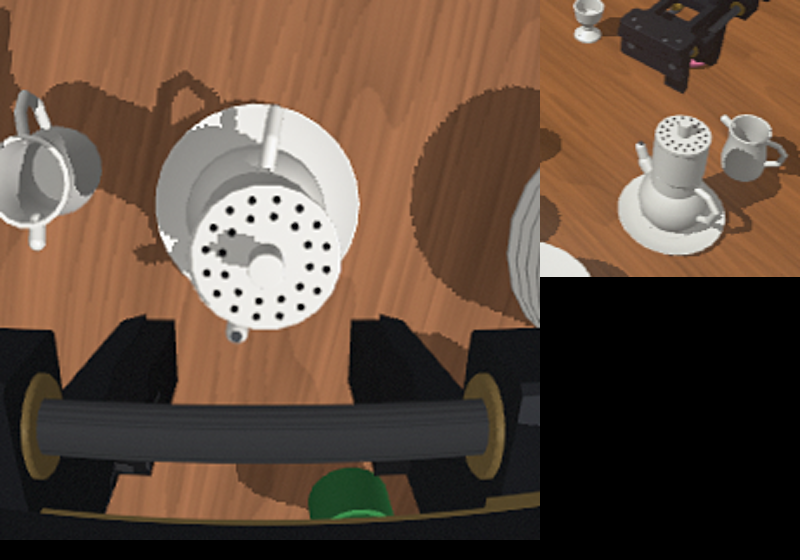

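Run:
```python
from h import *
print('spr',ray_w('w8',263,189,.151),'saucer',ray_w('w8',130+257/2,60+205/2,.011)); to(.441,-.325,.24,5)
```

```text
spr [0.6053 0.3354 0.151 ] saucer [0.6006 0.3321 0.011 ]
t 29.5 pos [0.6048 0.3325 0.2374] jaw 11.6 tilt [-0.005  0.002 -1.   ] turn 6.6 open 0.0468 j7 -18.0 F [-0.2 -0.3 -0. ]
shift now-axes [-0.0032 -0.2931  0.6109] after turn [-0.0032 -0.2205  0.6407]
```

>>> servo_tool(
  plan=[
    [0,-0.01,0.02,0],
    [0,-0.017,0.036,0],
    [0,-0.017,0.036,0],
    [0,-0.017,0.036,0],
    [0,-0.017,0.036,0],
    [0,-0.017,0.036,0],
    [0,-0.017,0.036,0],
    [0,-0.017,0.036,0],
  ],
)

```text
t: 30.15
ee_pos: [0.5256, 0.0418, 0.2249]
tool_rot: [-119.6, 88.7, 163.3]
ft_force: [1.0, -0.6, 0.0]
opening: 0.0468
```

>>> servo_tool(
  plan=[
    [0,-0.017,0.036,0],
    [0,-0.017,0.036,0],
    [0,-0.017,0.036,0],
    [0,-0.017,0.036,0],
    [0,-0.017,0.036,0],
    [0,-0.017,0.036,0],
    [0,-0.01,0.02,0],
    [0,0,0,0],
  ],
)

```text
t: 30.82
ee_pos: [0.454, -0.233, 0.2167]
tool_rot: [-108.3, 87.7, 173.9]
ft_force: [0.5, 0.3, -0.6]
opening: 0.0465
```

Run:
```python
from h import *
to(.441,-.325,.2,5)
```

```text
t 30.8 pos [ 0.454  -0.233   0.2167] jaw 12.2 tilt [-0.041  0.004 -0.999] turn 7.2 open 0.0465 j7 33.0 F [ 0.5  0.3 -0.6]
shift now-axes [ 0.0168 -0.0315  0.0874] after turn [ 0.0168 -0.0203  0.0906]
```

>>> servo_tool(
  plan=[
    [0.02,-0.012,0,0],
    [0.035,-0.012,0,0],
    [0.035,-0.006,0,0],
    [0.035,0,0,0],
    [0.015,0,0,0],
    [0,0,0,0],
    [0,0,0,0],
  ],
)

```text
t: 31.4
ee_pos: [0.4177, -0.2354, 0.0698]
tool_rot: [-114.8, 87.5, 167.3]
ft_force: [1.2, -0.7, 0.5]
opening: 0.0463
```

Run:
```python
from h import *
to(.41,-.248,.0,11)
```

```text
t 31.4 pos [ 0.4177 -0.2354  0.0698] jaw 12.2 tilt [-0.042  0.009 -0.999] turn 1.2 open 0.0463 j7 34.0 F [ 1.2 -0.7  0.5]
shift now-axes [ 0.07   -0.0074  0.012 ] after turn [ 0.07   -0.0072  0.0121]
```

>>> servo_tool(
  plan=[
    [0.02,-0.002,0.004,0],
    [0.025,0,0.003,0],
    [0.015,0,0,0],
    [0.007,0,0,0],
    [0.007,0,0,0],
    [0.006,0,0,0],
    [0.004,0,0,0],
    [0,0,0,0],
  ],
)

```text
t: 32.07
ee_pos: [0.421, -0.2407, 0.0037]
tool_rot: [-106.8, 88.7, 175.7]
ft_force: [-0.1, -1.3, -0.8]
opening: 0.0461
```

Run:
```python
from h import *
to(.41,-.248,.0,11)
```

```text
t 32.1 pos [ 0.421  -0.2407  0.0037] jaw 12.5 tilt [-0.023  0.002 -1.   ] turn 1.5 open 0.0461 j7 34.0 F [-0.1 -1.3 -0.8]
shift now-axes [ 0.004  -0.0122  0.0048] after turn [ 0.004  -0.0121  0.0051]
```

>>> servo_tool(
  plan=[
    [0.007,0,0,0],
    [0.007,0,0,0],
    [0.006,0,0,0],
    [0.006,0,0,0],
  ],
)

```text
t: 32.4
ee_pos: [0.4222, -0.2412, 0.0003]
tool_rot: [-63.1, 89.4, -140.5]
ft_force: [-8.7, 4.4, 61.3]
opening: 0.0464
```

>>> servo_tool(
  plan=[
    [-0.025,0,0,0],
    [-0.035,0,0,0],
    [-0.035,0,0.01,0],
    [-0.03,0,0.03,0],
    [0,0.004,0.03,0],
    [0,0.004,0.01,0],
    [0,0,0,0],
    [0,0,0,0],
  ],
)

```text
t: 33.07
ee_pos: [0.454, -0.3175, 0.1382]
tool_rot: [0.2, 89.3, -76.8]
ft_force: [0.3, 0.4, -0.5]
opening: 0.0465
```

Run:
```python
from h import *
to(.441,-.325,.054,11); snap('wrist','w9'); big('w9')
```

```text
t 33.1 pos [ 0.454  -0.3175  0.1382] jaw 13.0 tilt [ 0.003 -0.011 -1.   ] turn 2.0 open 0.0465 j7 39.0 F [ 0.3  0.4 -0.5]
shift now-axes [ 0.0843 -0.0144  0.0034] after turn [ 0.0843 -0.0143  0.0039]
```

View pics/w9b.png

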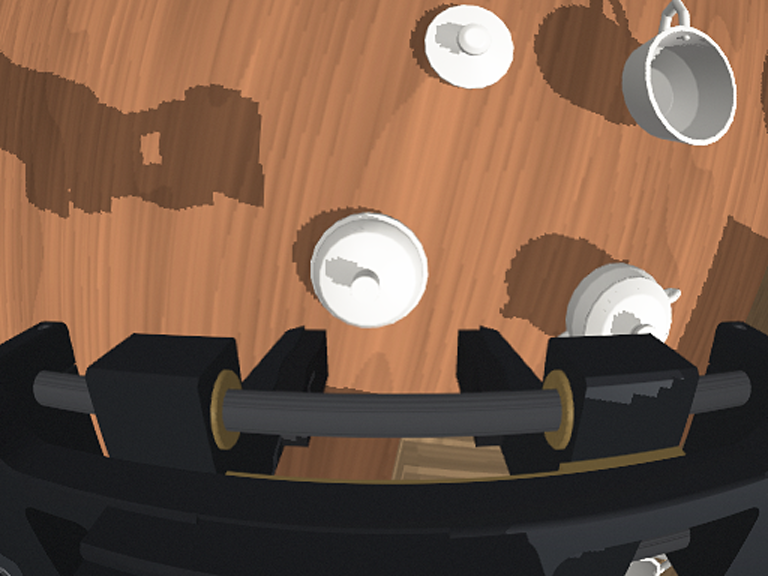

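Run:
```python
from h import *
f=1.5
print(ray_w('w9',369/f,270.5/f,.004),ray_w('w9',366/f,283/f,.048)); to(.441,-.3245,.035,11)
```

```text
[ 0.44  -0.324  0.004] [ 0.4396 -0.32    0.048 ]
t 33.1 pos [ 0.4539 -0.3171  0.138 ] jaw 13.0 tilt [ 0.002 -0.011 -1.   ] turn 2.0 open 0.0464 j7 39.0 F [ 0.7 -0.1  0.5]
shift now-axes [ 0.103  -0.0142  0.0031] after turn [ 0.103  -0.0141  0.0036]
```

>>> servo_tool(
  plan=[
    [0.005,-0.007,0.003,0],
    [0.015,-0.006,0.003,0],
    [0.02,-0.002,0,0],
    [0.02,0,0,0],
    [0.01,0,0,0],
    [0,0,0,0],
    [0,0,0,0],
  ],
)

```text
t: 33.7
ee_pos: [0.4339, -0.3191, 0.0611]
tool_rot: [-92.3, 89.5, -168.8]
ft_force: [0.0, -0.2, 0.7]
opening: 0.0466
```

Run:
```python
from h import *
to(.440,-.324,.035,11)
```

```text
t 33.7 pos [ 0.4339 -0.3191  0.0611] jaw 13.5 tilt [-0.009 -0.002 -1.   ] turn 2.5 open 0.0466 j7 40.0 F [ 0.  -0.2  0.7]
shift now-axes [0.026  0.005  0.0062] after turn [0.026  0.0053 0.006 ]
```

>>> servo_tool(
  plan=[
    [0.002,0.004,0.005,0],
    [0.005,0.001,0.002,0],
    [0.008,0,0,0],
    [0.005,0,0,0],
    [0,0,0,0],
    [0,0,0,0],
  ],
)

```text
t: 34.2
ee_pos: [0.4426, -0.3256, 0.0413]
tool_rot: [-69.7, 89.6, -146.1]
ft_force: [-1.2, 0.4, 0.6]
opening: 0.0467
```

Run:
```python
from h import *
to(.440,-.324,.035,11)
```

```text
t 34.2 pos [ 0.4426 -0.3256  0.0413] jaw 13.6 tilt [-0.005 -0.004 -1.   ] turn 2.6 open 0.0467 j7 40.0 F [-1.2  0.4  0.6]
shift now-axes [ 0.0063 -0.0021 -0.0022] after turn [ 0.0063 -0.0022 -0.0021]
```

>>> servo_tool(
  plan=[
    [0.004,-0.001,-0.002,0],
    [0.002,0,0,0],
    [0,0,0,0],
    [0,0,0,0],
  ],
)

```text
t: 34.53
ee_pos: [0.4409, -0.3237, 0.035]
tool_rot: [-67.8, 89.6, -144.2]
ft_force: [0.6, 0.2, 0.3]
opening: 0.0468
```

>>> servo_tool(
  plan=[
    [0,0,0,0],
    [0,0,0,0],
    [0,0,0,0],
    [0,0,0,0],
    [0,0,0,0],
    [0,0,0,0],
    [0,0,0,0],
    [0,0,0,0],
  ],
  hand=255,
  squeeze=15,
)

```text
t: 35.2
ee_pos: [0.441, -0.3238, 0.0354]
tool_rot: [-62.8, 89.6, -139.2]
ft_force: [-0.2, -0.6, -0.5]
opening: 0.0149
```

>>> servo_tool(
  plan=[
    [-0.01,0,0,0],
    [-0.02,0,0,0],
    [-0.03,0,0,0],
    [-0.035,0,0,0],
    [-0.035,0,0,0],
    [-0.035,0,0,0],
    [-0.02,0,0,0],
    [0,0,0,0],
  ],
)

```text
t: 35.87
ee_pos: [0.4399, -0.3216, 0.2306]
tool_rot: [-99.1, 89.4, -175.5]
ft_force: [1.1, -1.3, -1.3]
opening: 0.0151
```

Run:
```python
from h import *
to(.605,.335,.24,11)
```

```text
t 35.9 pos [ 0.4399 -0.3216  0.2306] jaw 13.6 tilt [-0.01  -0.001 -1.   ] turn 2.6 open 0.0151 j7 42.0 F [ 1.1 -1.3 -1.3]
shift now-axes [-0.0115  0.3147 -0.5994] after turn [-0.0115  0.2873 -0.613 ]
```

>>> servo_tool(
  plan=[
    [-0.002,0.007,-0.014,0],
    [-0.003,0.014,-0.027,0],
    [-0.003,0.014,-0.027,0],
    [-0.003,0.014,-0.027,0],
    [-0.003,0.014,-0.027,0],
    [-0.003,0.014,-0.027,0],
    [-0.003,0.014,-0.027,0],
    [-0.003,0.014,-0.027,0],
  ],
)

```text
t: 36.53
ee_pos: [0.4901, -0.1005, 0.2506]
tool_rot: [-79.4, 88.9, -156.9]
ft_force: [0.4, 0.6, -1.5]
opening: 0.0154
```

>>> servo_tool(
  plan=[
    [-0.003,0.014,-0.027,0],
    [-0.003,0.014,-0.027,0],
    [-0.003,0.014,-0.027,0],
    [-0.003,0.014,-0.027,0],
    [-0.003,0.014,-0.027,0],
    [-0.003,0.014,-0.027,0],
    [-0.002,0.014,-0.027,0],
    [-0.002,0.01,-0.02,0],
  ],
)

```text
t: 37.2
ee_pos: [0.5448, 0.1405, 0.264]
tool_rot: [-87.2, 88.1, -164.5]
ft_force: [0.1, -0.3, -1.5]
opening: 0.0154
```

Run:
```python
from h import *
to(.605,.335,.22,11)
```

```text
t 37.2 pos [0.5448 0.1405 0.264 ] jaw 12.7 tilt [-0.032 -0.009 -0.999] turn 1.7 open 0.0154 j7 -7.0 F [ 0.1 -0.3 -1.5]
shift now-axes [ 0.0403  0.1027 -0.1767] after turn [ 0.0403  0.0976 -0.1796]
```

>>> servo_tool(
  plan=[
    [0,0.014,-0.024,0],
    [0,0.014,-0.024,0],
    [0,0.014,-0.024,0],
    [0,0.012,-0.02,0],
    [0,0.006,-0.01,0],
    [0,0,0,0],
    [0,0,0,0],
  ],
)

```text
t: 37.78
ee_pos: [0.5753, 0.2652, 0.2534]
tool_rot: [-89.2, 87.3, -165.9]
ft_force: [0.1, -0.7, -1.6]
opening: 0.0156
```

Run:
```python
from h import *
to(.605,.335,.22,11); snap('wrist','w10'); big('w10')
```

```text
t 37.8 pos [0.5753 0.2652 0.2534] jaw 13.3 tilt [-0.046 -0.011 -0.999] turn 2.3 open 0.0156 j7 -15.0 F [ 0.1 -0.7 -1.6]
shift now-axes [ 0.0312  0.0465 -0.0611] after turn [ 0.0312  0.044  -0.0629]
```

View pics/w10b.png

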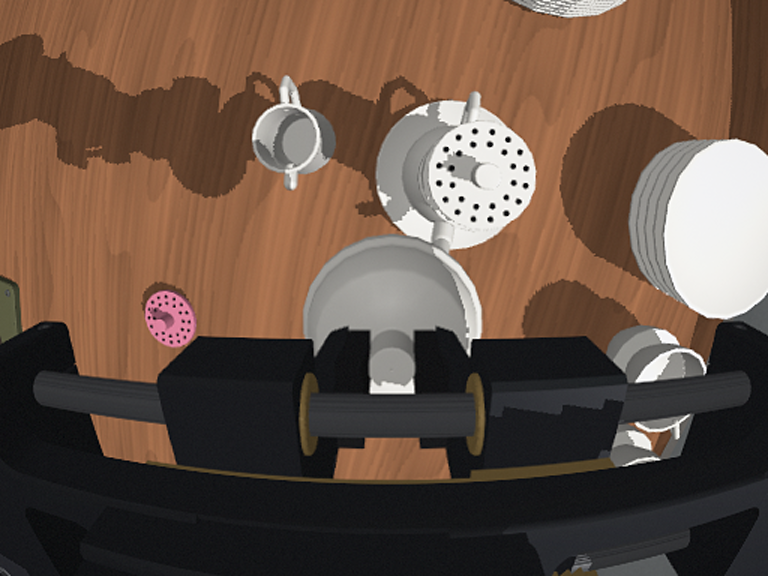

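Run:
```python
from h import *
f=1.5
d=np.load('pics/w10.npz'); K=d['intrinsics'];T=d['tool_from_camera']
def tl(u,v,X):
    x,y=(u/f-K[0,2])/K[0,0],(v/f-K[1,2])/K[1,1]; th=np.hypot(x,y);k=np.sin(th)/th
    w=T[:3,:3]@np.array([x*k,y*k,np.cos(th)]);c=T[:3,3];return (c+(X-c[0])/w[0]*w).round(4)
for u,v in((392,237),(303,310),(482,325)): print(tl(u,v,.032))
print('knob',tl(391,366,-.013)); print('spr',ray_w('w10',481.5/f,172/f,.151))
```

```text
[ 0.032  -0.0005 -0.0368]
[ 0.032  -0.0385 -0.0056]
[0.032  0.0385 0.0013]
knob [-0.013  -0.0009 -0.0012]
spr [0.6043 0.3366 0.151 ]
```

>>> servo_tool(
  plan=[
    [0,0.012,-0.016,0],
    [0,0.016,-0.02,0],
    [0,0.01,-0.012,0],
    [0,0,0,0],
    [0,0,0,0],
    [0,0,0,0],
  ],
)

```text
t: 38.33
ee_pos: [0.6006, 0.3082, 0.2497]
tool_rot: [-79.3, 86.7, -156.8]
ft_force: [0.4, -0.3, -1.0]
opening: 0.0154
```

Run:
```python
from h import *
to(.6065,.336,.181,11)
```

```text
t 38.3 pos [0.6006 0.3082 0.2497] jaw 12.5 tilt [-0.052 -0.022 -0.998] turn 1.5 open 0.0154 j7 -18.0 F [ 0.4 -0.3 -1. ]
shift now-axes [ 0.0677  0.0156 -0.0266] after turn [ 0.0677  0.0149 -0.027 ]
```

>>> servo_tool(
  plan=[
    [0.003,0.006,-0.01,0],
    [0.008,0.006,-0.01,0],
    [0.008,0.002,-0.005,0],
    [0,0,0,0],
    [0,0,0,0],
    [0,0,0,0],
  ],
)

```text
t: 38.83
ee_pos: [0.6079, 0.3326, 0.2271]
tool_rot: [-76.8, 86.5, -154.5]
ft_force: [1.0, 0.2, -2.3]
opening: 0.0149
```

Run:
```python
from h import *
to(.6065,.336,.181,11)
```

```text
t 38.8 pos [0.6079 0.3326 0.2271] jaw 12.2 tilt [-0.055 -0.026 -0.998] turn 1.2 open 0.0149 j7 -19.0 F [ 1.   0.2 -2.3]
shift now-axes [ 0.046   0.0021 -0.0042] after turn [ 0.046   0.002  -0.0043]
```

>>> servo_tool(
  plan=[
    [0.006,0.001,-0.003,0],
    [0.01,0.001,-0.002,0],
    [0.01,0,0,0],
    [0,0,0,0],
    [0,0,0,0],
  ],
)

```text
t: 39.25
ee_pos: [0.6071, 0.3371, 0.1982]
tool_rot: [-76.3, 86.5, -154.0]
ft_force: [0.5, -0.2, -0.6]
opening: 0.0155
```

Run:
```python
from h import *
to(.607,.3365,.181,11)
```

```text
t 39.2 pos [0.6071 0.3371 0.1982] jaw 12.2 tilt [-0.055 -0.027 -0.998] turn 1.2 open 0.0155 j7 -20.0 F [ 0.5 -0.2 -0.6]
shift now-axes [0.0172 0.0008 0.0003] after turn [0.0172 0.0008 0.0003]
```

>>> servo_tool(
  plan=[
    [0.004,0,0,0],
    [0.004,0,0,0],
    [0,0,0,0],
    [0,0,0,0],
  ],
)

```text
t: 39.58
ee_pos: [0.6067, 0.3363, 0.1892]
tool_rot: [-75.9, 86.5, -153.7]
ft_force: [0.4, 0.8, -0.4]
opening: 0.0154
```

>>> servo_tool(
  plan=[
    [0.003,0,0,0],
    [0.002,0,0,0],
    [0,0,0,0],
  ],
)

```text
t: 39.83
ee_pos: [0.6068, 0.3361, 0.1844]
tool_rot: [-75.9, 86.6, -153.7]
ft_force: [0.1, -0.3, -1.3]
opening: 0.0152
```

Run:
```python
from h import *
to(.607,.3365,.181,11); snap('scene','sc3')
b=cv2.imread('pics/sc3.png')[190:330,260:400]; cv2.imwrite('pics/sc3b.png',cv2.resize(b,(560,560),interpolation=cv2.INTER_CUBIC))
```

```text
t 39.8 pos [0.6068 0.3361 0.1844] jaw 12.2 tilt [-0.054 -0.027 -0.998] turn 1.2 open 0.0152 j7 -20.0 F [ 0.1 -0.3 -1.3]
shift now-axes [ 0.0034  0.0004 -0.0004] after turn [ 0.0034  0.0004 -0.0004]
```

View pics/sc3b.png

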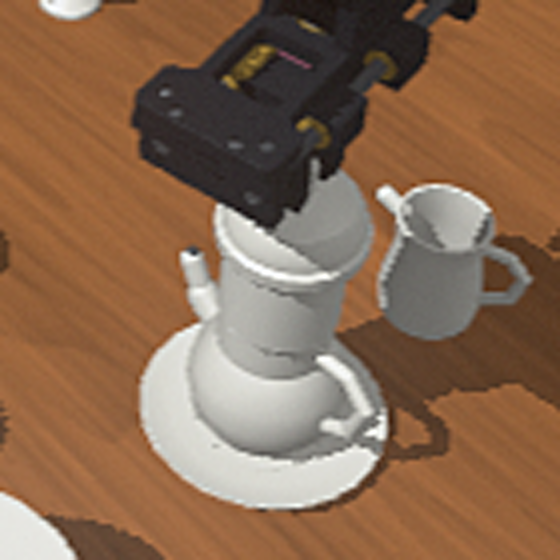

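>>> servo_tool(
  plan=[
    [0.003,0,0,0],
    [0.002,0,0,0],
    [0,0,0,0],
  ],
)

```text
t: 40.13
ee_pos: [0.6087, 0.3372, 0.1823]
tool_rot: [-76.4, 86.9, -154.3]
ft_force: [-1.5, -0.1, -0.1]
opening: 0.0151
```

>>> servo_tool(
  plan=[
    [0.003,0,0,0],
    [0.003,0,0,0],
    [0,0,0,0],
  ],
)

```text
t: 40.38
ee_pos: [0.6115, 0.339, 0.1823]
tool_rot: [-78.1, 87.5, -155.9]
ft_force: [-1.0, -0.1, -0.7]
opening: 0.0151
```

>>> servo_tool(
  plan=[
    [0.004,-0.001,0,0],
    [0.004,-0.001,0,0],
    [0,0,0,0],
  ],
)

```text
t: 40.63
ee_pos: [0.6133, 0.3404, 0.1817]
tool_rot: [-80.5, 88.3, -158.4]
ft_force: [-0.5, -1.2, -1.7]
opening: 0.0151
```

Run:
```python
from h import *
to(.607,.3365,.181,11)
```

```text
t 40.6 pos [0.6133 0.3404 0.1817] jaw 12.1 tilt [-0.028 -0.011 -1.   ] turn 1.1 open 0.0151 j7 -20.0 F [-0.5 -1.2 -1.7]
shift now-axes [ 0.0009 -0.007   0.0025] after turn [ 0.0009 -0.0069  0.0026]
```

>>> servo_tool(
  plan=[
    [0,0,0,0],
    [0,0,0,0],
    [0,0,0,0],
    [0,0,0,0],
    [0,0,0,0],
    [0,0,0,0],
    [0,0,0,0],
    [0,0,0,0],
  ],
  hand=120,
)

```text
t: 41.3
ee_pos: [0.6117, 0.3396, 0.1778]
tool_rot: [-79.1, 88.0, -157.0]
ft_force: [0.3, 0.2, -0.0]
opening: 0.0467
```

>>> servo_tool(
  plan=[
    [-0.01,0,0,0],
    [-0.02,0,0,0],
    [-0.03,0,0,0],
    [-0.03,0,0,0],
    [-0.01,0,0.01,0],
    [0,0,0,0],
    [0,0,0,0],
  ],
)

```text
t: 41.88
ee_pos: [0.6167, 0.3304, 0.2833]
tool_rot: [-78.8, 87.9, -156.6]
ft_force: [-0.3, 0.7, 0.4]
opening: 0.0464
```

Run:
```python
from h import *
to(.607,.3365,.181,11); snap('wrist','w11'); snap('scene','sc4'); snap('top','top4')
a=cv2.imread('pics/w11.png')[60:310,150:400]
b=cv2.imread('pics/sc4.png')[190:330,260:400]
o=np.zeros((500,800,3),np.uint8); o[:400,:400]=cv2.resize(a,(400,400),interpolation=cv2.INTER_CUBIC);o[:400,400:800]=cv2.resize(b,(400,400),interpolation=cv2.INTER_CUBIC); cv2.imwrite('pics/m11.png',o)
```

```text
t 41.9 pos [0.6167 0.3304 0.2833] jaw 12.2 tilt [-0.034 -0.015 -0.999] turn 1.2 open 0.0464 j7 -19.0 F [-0.3  0.7  0.4]
shift now-axes [ 0.1025 -0.0045 -0.0087] after turn [ 0.1025 -0.0047 -0.0086]
```

View pics/m11.png

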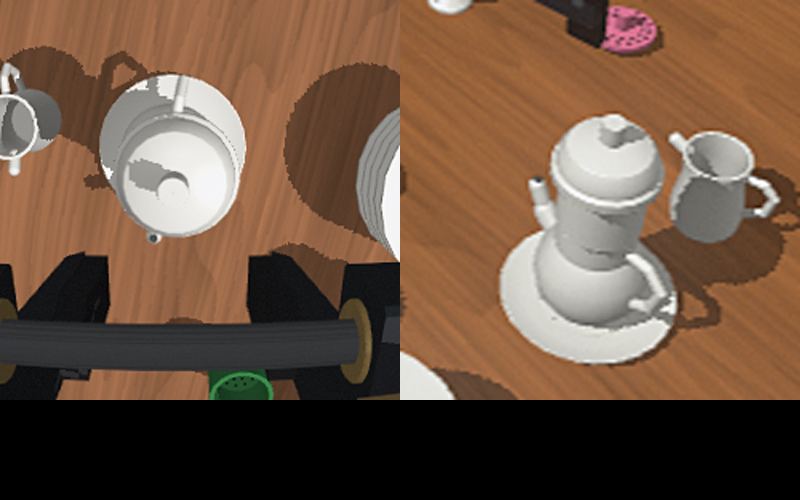

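Run:
```python
from h import *
def ray_s(fn,u,v):
    d=np.load('pics/'+fn+'.npz');R,t,K=d['R'],d['t'],d['intrinsics'];w=R.T@np.linalg.inv(K)@np.array([u,v,1.]);return -R.T@t,w/np.linalg.norm(w)
def ww(u,v): a=ray_w('w11',u,v,.25);b=ray_w('w11',u,v,.0);w=b-a;return a,w/np.linalg.norm(w)
def tri(a,b):
    (p,u),(q,v)=a,b; s=np.linalg.lstsq(np.c_[u,-v],q-p,rcond=None)[0]; x,y=p+s[0]*u,q+s[1]*v; return ((x+y)/2).round(4),np.linalg.norm(x-y).round(4)
print('knob',tri(ray_s('sc4',260+213/2.857,190+122/2.857),ww(150+174/1.6,60+186/1.6)))
print('lid',ray_w('w11',261.3,171.3,.149),'saucer',ray_w('w11',150+173/1.6,60+145/1.6,.011))
d=np.load('pics/sc4.npz');
for n,P in(('ring c',(.605,.3355,.146)),('pot foot',(.601,.332,.005)),('strainer mid',(.603,.333,.115))):
    c=d['R']@np.array(P)+d['t'];q=d['intrinsics']@c/c[2];print(n,((q[0]-260)*2.857+400).round(0),((q[1]-190)*2.857).round(0))
b=cv2.imread('pics/sc4.png')[220:320,290:390]; t=cv2.imread('pics/top4.png')[140:195,115:170]
o=np.zeros((600,800,3),np.uint8); o[:600,:600]=cv2.resize(b,(600,600),interpolation=cv2.INTER_CUBIC);o[:200,600:]=cv2.resize(t,(200,200),interpolation=cv2.INTER_CUBIC);cv2.imwrite('pics/m12.png',o)
```

```text
knob (array([0.6093, 0.3397, 0.1949]), np.float64(0.003))
lid [0.6103 0.3356 0.149 ] saucer [0.6012 0.334  0.011 ]
ring c 607.0 169.0
pot foot 586.0 296.0
strainer mid 601.0 197.0
```

View pics/m12.png

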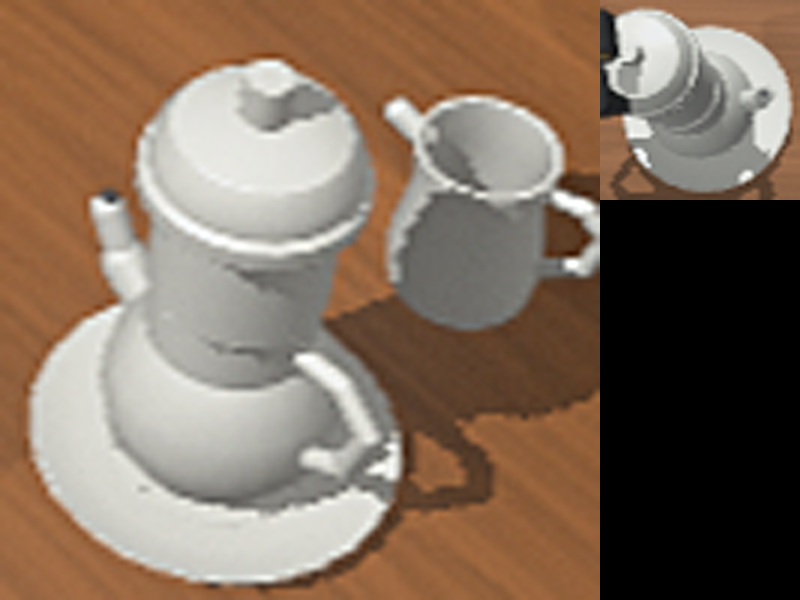

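Run:
```python
from h import *
from scipy.optimize import least_squares
pts=[(139,190),(152,212),(180,234),(220,250),(262,256),(310,248),(345,228),(368,198)]
for z in(.143,.146,.149,.152):
    P=np.array([ray_top('sc4',290+u/6,220+v/6,z) for u,v in pts])[:,:2]
    r=least_squares(lambda c:np.hypot(*(P-c[:2]).T)-c[2],[.605,.335,.038]); print(z,r.x.round(4),(r.fun*1e3).round(1))
```

```text
0.143 [0.6013 0.3298 0.0387] [-0.6  0.3  0.4  0.1  0.1 -0.4 -0.5  0.5]
0.146 [0.6037 0.3317 0.0385] [-0.6  0.4  0.4  0.1  0.1 -0.4 -0.4  0.5]
0.149 [0.6061 0.3336 0.0383] [-0.6  0.4  0.3  0.1  0.1 -0.4 -0.5  0.5]
0.152 [0.6085 0.3354 0.0381] [-0.6  0.4  0.4  0.2  0.1 -0.4 -0.5  0.6]
```

>>> servo_tool(
  plan=[
    [0,-0.01,0.02,0],
    [0,-0.015,0.03,0],
    [0,-0.015,0.03,0],
    [0,-0.015,0.03,0],
    [0,-0.01,0.03,0],
    [0,0,0.03,0],
    [0,0,0.02,0],
    [0,0,0,0],
  ],
)

```text
t: 42.7
ee_pos: [0.5824, 0.1251, 0.2711]
tool_rot: [-82.3, 86.2, -159.6]
ft_force: [0.4, -1.9, -0.4]
opening: 0.0469
```

>>> servo_tool(
  plan=[
    [0.02,0,0,0],
    [0.03,0,0,0],
    [0.03,0,0,0],
    [0.01,0,0,0],
    [0,0,0,0],
    [0,0,0,0],
  ],
)

```text
t: 43.2
ee_pos: [0.5733, 0.1275, 0.173]
tool_rot: [-86.6, 85.8, -163.8]
ft_force: [0.3, -0.4, 0.4]
opening: 0.0467
```

Run:
```python
from h import *
to(.607,.3365,.181,11); snap('wrist','w12'); snap('top','top5'); snap('scene','sc5')
p=np.load('pics/w12.npz'); R=rot(p['rot']);T=p['tool_from_camera'];K=p['intrinsics']
X=np.linalg.inv(T)@np.r_[R.T@(np.array([.606,.335,.16])-p['pos']),1]; th=np.arctan2(np.hypot(X[0],X[1]),X[2]);r=th*K[0,0]/np.hypot(X[0],X[1]); u,v=(K[0,2]+X[0]*r,K[1,2]+X[1]*r); print(u,v)
u0=int(np.clip(u-50,0,412));v0=int(np.clip(v-50,0,284))
a=cv2.imread('pics/w12.png')[v0:v0+100,u0:u0+100]; t=cv2.imread('pics/top5.png')[135:195,110:170]
o=np.zeros((400,800,3),np.uint8);o[:,:400]=cv2.resize(a,(400,400),interpolation=cv2.INTER_CUBIC);o[:,400:]=cv2.resize(t,(400,400),interpolation=cv2.INTER_CUBIC);cv2.imwrite('pics/m13.png',o)
```

```text
t 43.2 pos [0.5733 0.1275 0.173 ] jaw 12.8 tilt [-0.07  -0.02  -0.997] turn 1.8 open 0.0467 j7 -5.0 F [ 0.3 -0.4  0.4]
shift now-axes [-0.0146  0.0783 -0.1963] after turn [-0.0146  0.0722 -0.1986]
391.1835996845844 -82.92030012322573
```

View pics/m13.png

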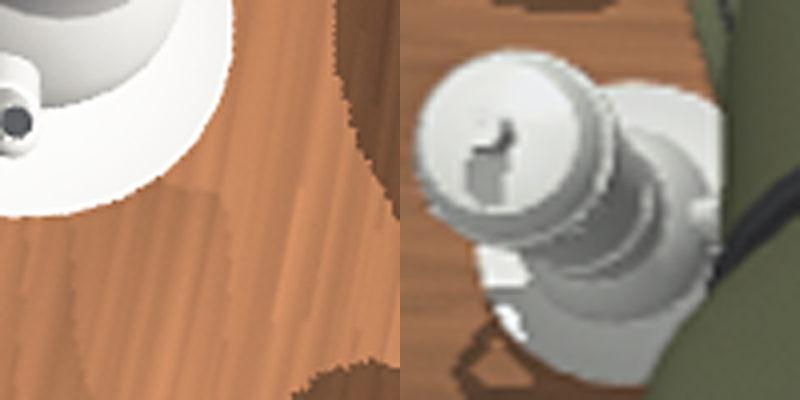

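Run:
```python
from h import *
for z in(.143,.146,.149,.152): print(z,ray_top('top5',127.4,156.9,z))
# strainer rim in top1 before spreader? use top shoulder compare: spreader scene
```

```text
0.143 [0.6117 0.3372 0.143 ]
0.146 [0.6111 0.3362 0.146 ]
0.149 [0.6106 0.3353 0.149 ]
0.152 [0.61   0.3343 0.152 ]
```

Run:
```python
from h import *
for n,u,v in(('knob',124.1,154.0),): print(n,ray_top('top5',u,v,.194))
t=cv2.imread('pics/top5.png');g=cv2.cvtColor(t,cv2.COLOR_BGR2GRAY)
np.set_printoptions(linewidth=200); print(g[148:162,116:134])
# stability and refined scene knob
a=cv2.cvtColor(cv2.imread('pics/sc5.png'),cv2.COLOR_BGR2GRAY).astype(int);b=cv2.cvtColor(cv2.imread('pics/sc4.png'),cv2.COLOR_BGR2GRAY).astype(int)
print('change of stack between sc4 and sc5',np.abs(a-b)[228:315,295:352].max(), np.abs(a-b)[228:315,295:352].mean())
```

```text
knob [0.6088 0.3294 0.194 ]
[[226 229 228 228 229 230 231 232 233 235 236 237 237 237 237 237 239 230]
 [228 227 227 228 229 229 230 230 232 234 236 237 237 237 237 237 237 239]
 [226 226 227 228 228 229 229 230 231 234 236 236 237 237 237 237 237 237]
 [224 225 226 227 225 224 223 227 231 230 234 236 236 236 236 236 236 236]
 [224 224 225 226 225 225 224 225 222 215 218 233 235 235 235 234 232 231]
 [224 223 224 225 226 219 214 228 217 157 168 225 230 229 229 229 229 228]
 [221 222 223 225 225 226 226 229 216 140 135 208 230 227 226 225 225 225]
 [220 221 221 222 226 227 229 231 202 102  97 184 231 226 225 224 223 222]
 [219 220 221 223 224 226 228 209 134  84 118 196 229 225 223 222 221 220]
 [217 218 220 222 197 110  98 104 101 100 182 235 226 224 223 222 220 219]
 [215 217 218 221 197 149 151 138 136 143 195 229 225 223 222 221 219 218]
 [215 215 218 196 144 149 152 153 154 151 189 226 223 222 220 219 218 217]
 [213 213 216 195 146 151 153 154 154 154 191 223 221 221 219 217 216 216]
 [211 212 216 194 148 152 154 154 152 188 223 220 218 218 217 215 215 217]]
change of stack between sc4 and sc5 48 1.8741681790683606
```

Run:
```python
from h import *
o=arm.get_obs(); print(o['t'],o['ft_force']); order.close_job()
```

```text
43.35 [ 0.28319456  0.60064371 -0.70474878]
the job is handed in; nothing more can be done
```

I built the coffee maker on the saucer in the order asked (pot, strainer, spreader, domed lid). Each part was lowered until it touched and then let go. I handed the job in at 43 s, with the gripper clear and holding nothing. I saw no contact with the other ware, the green strainer or the pink spreader, but did not measure the ware again at the end.

**Checks that agreed:**
- **Pot:** measured within about 2 mm of the saucer's centre after I let go of it.
- **Strainer and spreader:** both looked fully seated in the pictures taken after release, each within about 3 mm of the part below.
- **Lid:** its knob top came out 195 mm above the table, against 194 mm expected when seated. Its skirt edge fits a level circle to within 0.6 mm, and no spreader disc shows beneath it from either side.

**Checks that disagreed or failed:**
- **Lid position:** the wrist and top cameras put the lid at x ≈ 0.610–0.611 m. The scene camera puts it at about 0.604–0.606 m, and the spreader was measured at about 0.605 m before the lid went on. That is up to about 6 mm from the spreader, right at the limit. If the lid is seated, its skirt allows only 3.5 mm.
- **Possible slide:** pressing the lid down moved the gripper about 6 mm in x and 4 mm in y, so the stack may have slid a few millimetres. I did not measure the pot again after that.
- **Last wrist picture:** it missed the top of the stack, so the final look relied on the top camera and earlier pictures.
- **Levelling press:** the tool kept tilting as it moved, so I levelled it by pressing the fingertips on the table. One press reached 61 N, below the 120 N wrist limit.

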